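# Sort the keyed adapter collars into their dust-covered racks

### The job

Put away the loose microscope adapter collars: swing the racks' dust covers aside, sort the collars by the position of their two keyways, and seat each fully home on a stub that its keyways fit, one collar to a stub; a collar that fits neither rack goes flat in the open tray. Then swing both covers back straight over their racks, and leave the bottle, slide box and lens case where they stand.

Things in the scene. Friction and masses are not known exactly. Their poses are not given: they have to be found in the camera images.
- collar_a1_mid (a point): aluminium collar, 65-110 g, may be absent: octagonal ring 52 mm across flats, 24 mm high, bore 30 mm, two full-height keyways (slots 10 mm wide, cut from the bore to 22 mm from the centre), each mid-flat, directly opposite each other. This point: its centre, half-way up; z up the bore, +x to one keyway, the other 180 degrees anticlockwise from above.
- collar_a2_mid (a point): aluminium collar, 65-110 g, may be absent: octagonal ring 52 mm across flats, 24 mm high, bore 30 mm, two full-height keyways (slots 10 mm wide, cut from the bore to 22 mm from the centre), each mid-flat, directly opposite each other. This point: its centre, half-way up; z up the bore, +x to one keyway, the other 180 degrees anticlockwise from above.
- collar_b1_mid (a point): aluminium collar, 65-110 g, may be absent: octagonal ring 52 mm across flats, 24 mm high, bore 30 mm, two full-height keyways (slots 10 mm wide, cut from the bore to 22 mm from the centre), each mid-flat, a quarter turn (90 degrees) apart. This point: its centre, half-way up; z up the bore, +x to one keyway, the other 90 degrees anticlockwise from above.
- collar_b2_mid (a point): aluminium collar, 65-110 g, may be absent: octagonal ring 52 mm across flats, 24 mm high, bore 30 mm, two full-height keyways (slots 10 mm wide, cut from the bore to 22 mm from the centre), each mid-flat, a quarter turn (90 degrees) apart. This point: its centre, half-way up; z up the bore, +x to one keyway, the other 90 degrees anticlockwise from above.
- collar_c_mid (a point): aluminium collar, 65-110 g, may be absent: octagonal ring 52 mm across flats, 24 mm high, bore 30 mm, two full-height keyways (slots 10 mm wide, cut from the bore to 22 mm from the centre), each mid-flat, 135 degrees apart: it fits neither rack. This point: its centre, half-way up; z up the bore, +x to one keyway, the other 135 degrees anticlockwise from above.
- rack_a: fixed rack: dark steel base 215 x 64 mm, 10 mm high, long side along its x, with two upright stubs and a swinging dust cover. Origin at bench height, 30 mm along +x from stub 1. The stubs' keys are opposite each other (along +x and -x of the rack): they fit the collars with opposite keyways. One collar per stub. A collar that does not fit, or is turned wrongly, rides on the keys 16 mm proud.
- rack_a_stub1 (a point): foot of stub 1: on its axis, on top of the base (10 mm up), 65 mm along +x from the pin; z up, x along the rack. Steel shaft 27 mm across, 34 mm high, the last 10 mm tapering to 16 mm; two keys 7 mm wide, 16 mm high, out to 19.5 mm from the axis, opposite each other (along +x and -x of the rack). A collar fully home rests on the base, its centre 12 mm above this point.
- rack_a_stub2 (a point): foot of stub 2: on its axis, on top of the base (10 mm up), 155 mm along +x from the pin; z up, x along the rack. Steel shaft 27 mm across, 34 mm high, the last 10 mm tapering to 16 mm; two keys 7 mm wide, 16 mm high, out to 19.5 mm from the axis, opposite each other (along +x and -x of the rack). A collar fully home rests on the base, its centre 12 mm above this point.
- rack_a_pin (a point): pivot of the dust cover of rack a: vertical pin 12 mm across, 65 mm along -x from stub 1; the point is on its axis, 50 mm above the bench; x along the rack, z up.
- rack_a_cover (a joint): cover angle about the pin, rad, anticlockwise from above positive, -2.2 to 2.2; 0 = closed, straight over the rack. White plate 4 mm thick, underside 48 mm above the bench, 26 mm wide at the pin, 64 mm wide from 36 to 190 mm out. Swings to either side and stays put (0.5 N at the knob). Both stubs are clear beyond 1.5 rad; it passes 4 mm over the stubs.
- rack_a_cover_knob (a point): round upright knob of the cover of rack a, 14 mm across, 32 mm high, standing on the cover 150 mm from the pin: its centre, half-way up, 68 mm above the bench. x points away from the pin along the cover.
- rack_b: fixed rack: dark steel base 215 x 64 mm, 10 mm high, long side along its x, with two upright stubs and a swinging dust cover. Origin at bench height, 30 mm along +x from stub 1. The stubs' keys are a quarter turn apart (along +x and +y of the rack): they fit the collars with keyways a quarter turn apart. One collar per stub. A collar that does not fit, or is turned wrongly, rides on the keys 16 mm proud.
- rack_b_stub1 (a point): foot of stub 1: on its axis, on top of the base (10 mm up), 65 mm along +x from the pin; z up, x along the rack. Steel shaft 27 mm across, 34 mm high, the last 10 mm tapering to 16 mm; two keys 7 mm wide, 16 mm high, out to 19.5 mm from the axis, a quarter turn apart (along +x and +y of the rack). A collar fully home rests on the base, its centre 12 mm above this point.
- rack_b_stub2 (a point): foot of stub 2: on its axis, on top of the base (10 mm up), 155 mm along +x from the pin; z up, x along the rack. Steel shaft 27 mm across, 34 mm high, the last 10 mm tapering to 16 mm; two keys 7 mm wide, 16 mm high, out to 19.5 mm from the axis, a quarter turn apart (along +x and +y of the rack). A collar fully home rests on the base, its centre 12 mm above this point.
- rack_b_pin (a point): pivot of the dust cover of rack b: vertical pin 12 mm across, 65 mm along -x from stub 1; the point is on its axis, 50 mm above the bench; x along the rack, z up.
- rack_b_cover (a joint): cover angle about the pin, rad, anticlockwise from above positive, -2.2 to 2.2; 0 = closed, straight over the rack. White plate 4 mm thick, underside 48 mm above the bench, 26 mm wide at the pin, 64 mm wide from 36 to 190 mm out. Swings to either side and stays put (0.5 N at the knob). Both stubs are clear beyond 1.5 rad; it passes 4 mm over the stubs.
- rack_b_cover_knob (a point): round upright knob of the cover of rack b, 14 mm across, 32 mm high, standing on the cover 150 mm from the pin: its centre, half-way up, 68 mm above the bench. x points away from the pin along the cover.
- tray: fixed open grey tray 140 x 140 mm outside, walls 18 mm high and 4 mm thick, floor 4 mm thick: origin under its centre, at bench height. For collars that fit neither rack.
- oil_bottle: amber bottle 42 mm across, 85 mm high, a bystander to be left alone; origin at the centre of its underside.
- slide_box: closed wooden slide box 85 x 100 x 32 mm, a bystander to be left alone; origin at the centre of its underside.
- lens_case: black round lens case 34 mm across, 45 mm high, a bystander to be left alone; origin at the centre of its underside.
Not all that is in view belongs to the job. What is shaped like the part that bears collar_b2_mid but brown is not meant. What is shaped like the part that bears collar_a1_mid but turquoise is not meant.

How it is judged:
By the outcome, as a careful person would: the job done as asked, in the order asked, and still so for the second after the job is handed in, with the robot touching nothing.
Of collar_a1, collar_a2, collar_b1, collar_b2, collar_c only 3 to 5 are there at a start; the rules pass over those that are not, and their reading is None.
At some moment in a run one of collar_a1, collar_a2, collar_b1, collar_b2, collar_c may be knocked a few centimetres aside while the robot is not near it.
It also fails if it takes over 210 s, if anything falls off the work surface, if the arm or the gripper's body presses on something with over 40 N, if the wrist force passes 120 N, or if a joint passes its speed limit or range.

### The arm

A 6-joint arm with a two-finger parallel gripper is mounted at the origin on the work surface. World frame = base frame: x ahead of the robot, y to its left, z up, the work surface at z = 0. Lengths are in m, angles in rad, forces in N, time in s.
With the tool pointing down it reaches from about 0.2 to 0.875 m from the base axis. Payload 3.4 kg.
Tool frame: the origin (TCP) lies at the very end of the fingers, on their centre line; the grasp point (between the pads) lies 19 mm behind it (ctrl.tcp_to_grasp is the distance from the TCP to the grasp point, in m); z points along the fingers, y is the line along which they close (so a half turn about z gives the same grasp; the last joint's range is limited). The gripper opens to 94 mm and grips with 3 to 60 N. Pads are 16 mm wide; open, the fingers measure 119 mm over their backs; the gripper's body (75 mm by 177 mm) begins 78 mm behind the grasp point.
Start: joints at [-1.467, 0.276, 1.505, -0, 1.361, -0.121], TCP at [0.128, -0.561, 0.205] pointing down, gripper open.
Joint ranges: [-2.89, 2.89], [-0.75, 2.08], [0.22, 2.7], [-1.18, 4.32], [0.11, 2.71], [-2.7, 2.7]. Speed limits (rad/s): [2.57, 2.57, 3.14, 3.14, 3.14, 3.14].

### API

Orientations are given as a rotation vector (axis times angle).
In Python, from bench import ctrl gives the robot as it stands. The module is installed in compiled form; this text tells all that it offers.
- The arm moves only by the shell command python3 -m handwheel 'ROWS'. ROWS is JSON, one flat list of numbers, 7 for each row, row after row: the shift along the world's x, y, z each as a share of 1 m, from -1 to 1, then the turn, a rotation vector about the world's x, y, z each as a share of pi rad, from -1 to 1, then the opening, from -1 (shut) to 1 (fully open), so that 0 is half open. In form: [tx, ty, tz, wx, wy, wz, claw, tx, ty, tz, wx, wy, wz, claw, ...]. A call has 1 to 5 rows; each row is the pose to reach, as a shift and turn from the pose commanded when the call began, turning the shorter way round; what a row does not reach only later rows make up. A row lasts 1/8 s, in which the tool goes at most 62.5 mm and 10.7 degrees, less where a joint would pass 70% of its speed; a pose out of reach is approached as far as the arm can. A call with a number of a shift or a turn outside -1 to 1 is refused whole. A call with a gripper value outside its range is refused whole. The fingers move at their own pace and stop on an object; the grip force is fixed at half the most. Time passes only in rows, so rows that repeat a pose let the fingers close. It gives the time, the measured TCP pose, the force, the opening and the grip force at its end, in the units of the state.
- ctrl.read_state(): the state, without advancing time (a new reading comes with each control period).
- ctrl.snapshot(name): name is "scene" or "top" or "wrist"; returns a dict with "color" (384x512x3 uint8, blue, green, red), "mtx" (3x3 intrinsics, pixels), "rvec" (rotation vector, rad) and "tvec" (3), from world to camera coordinates, as OpenCV has them. Camera axes: x right, y down, z forward; pixel columns grow to the right and rows downward; lengths in m; the calibration is good to about 2 mm. A picture is of the moment at which its call begins. There is no depth.
- ctrl.close_job(): hands the job in; it is judged then, once.
The state is a dict: "clock": time; "q": joint angles; "qvel": joint speeds; "tau": joint torques, N m; "ee_pos": TCP position; "ee_rot": TCP orientation; "force": force on the tool from outside, world axes, zero at the start; "wrist_torque": the same for the moment, N m; "width": opening from 0.0 (shut) to 1.0 (fully open); "grasp_force": force on a finger pad.
Only numpy, scipy, OpenCV 4.12 (cv2) and the standard library are available. Lean on these libraries where they do the work, as an engineer would, in place of code of your own. Each camera call takes 0.05 s, during which the arm holds its last target. There are 200 camera calls.

## Working session

There is one attempt and no reset: what is moved stays moved. The work goes in short steps, Python scripts to look and compute and a shell command to move; the robot and the scene stay as the last step left them, time stands still between calls to the robot, and variables do not carry over. Pictures are saved under pics/ and viewed, at most 14 in all, crops included, and the job is handed in when it is done.

```bash
mkdir -p pics; ls; python3 - <<'E'
from bench import ctrl
import cv2,numpy as np
for n in("scene","top"):
    s=ctrl.snapshot(n); np.savez(n,**s); cv2.imwrite(f"pics/{n}0.png",cv2.resize(s["color"],(800,600),interpolation=cv2.INTER_CUBIC))
    R=cv2.Rodrigues(s["rvec"])[0]; print(n,-R.T@s["tvec"].ravel(),s["mtx"][0,0])
print(ctrl.read_state())
E
```

```text
pics
scene [1.09129264 0.04267524 0.66904228] 348.070465357983
top [ 0.40541205 -0.02542807  0.86815897] 360.4942293211181
{'clock': 0.1, 'q': array([-1.46696178e+00,  2.76494105e-01,  1.50600029e+00, -1.43560755e-05,
        1.36071100e+00, -1.20985573e-01]), 'qvel': array([ 0.00106162, -0.00052405, -0.00214561,  0.0017539 ,  0.00077476,
       -0.00118255]), 'tau': array([ 1.55628979e-03, -4.05454087e+01, -2.37780368e+01,  7.02703837e-02,
        2.98927375e-02, -4.98245890e-05]), 'ee_pos': array([ 0.12812885, -0.56001269,  0.20471521]), 'ee_rot': array([-3.12016178e+00, -3.52227136e-01,  3.25971564e-07]), 'force': array([ 0.4032892 ,  0.80312956, -0.14022212]), 'wrist_torque': array([-0.03607265,  0.00767007, -0.02112145]), 'grasp_force': 0.0, 'width': 1.000865332783713}
```

View pics/top0.png

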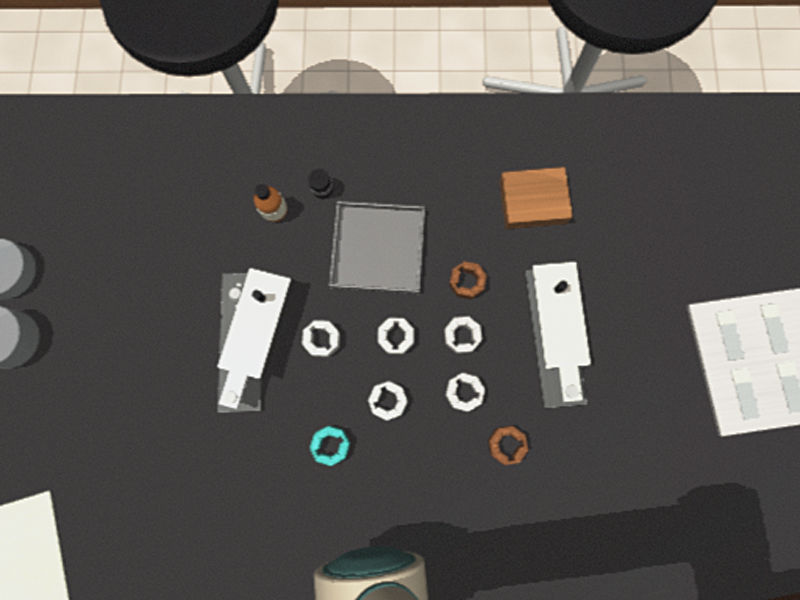

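View pics/scene0.png

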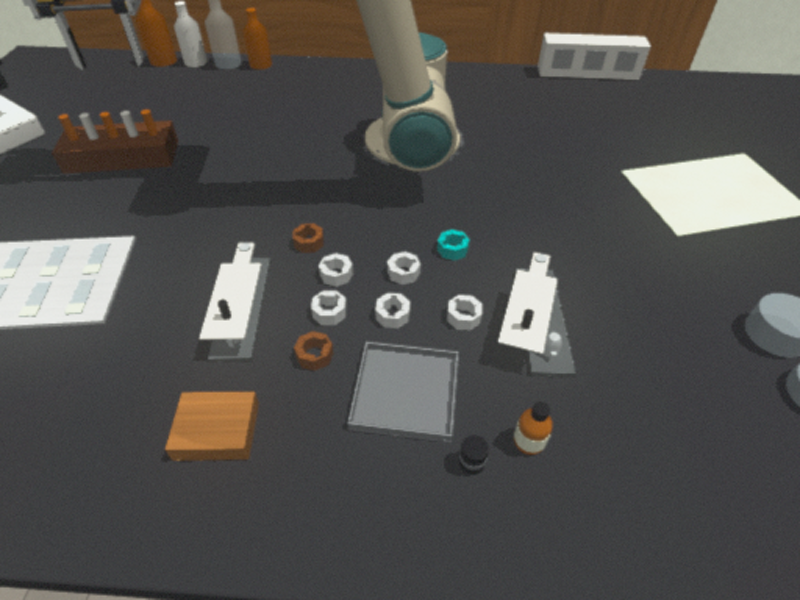

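The top view shows five white collars, at about (321,338), (396,336), (464,334), (388,400) and (465,392). The turquoise and two brown rings are decoys. The left cover at (255,320) is partly swung, with stub 2 at (235,292), and the right cover at (562,320) is nearly closed. The tray is at (378,247).

```bash
cat > h.py <<'E'
from bench import ctrl
import cv2,numpy as np
def snap(n): return ctrl.snapshot(n)
def pix2w(s,uv,z):
    R=cv2.Rodrigues(s["rvec"])[0]; c=-R.T@np.ravel(s["tvec"])
    d=np.c_[np.atleast_2d(uv),np.ones(len(np.atleast_2d(uv)))]@np.linalg.inv(s["mtx"]).T@R
    return c+d*((z-c[2])/d[:,2])[:,None]
def w2pix(s,P): return cv2.projectPoints(np.float64(P).reshape(-1,1,3),s["rvec"],s["tvec"],s["mtx"],None)[0].reshape(-1,2)
def rect(s,cx,cy,w,z,k):
    "orthophoto at height z: centre cx,cy, width w (m), k px/mm; up=+x, left=+y"
    n=int(w*1000*k); q=np.float32([[0,0],[n,0],[n,n],[0,n]])
    W=[[cx+w/2,cy+w/2,z],[cx+w/2,cy-w/2,z],[cx-w/2,cy-w/2,z],[cx-w/2,cy+w/2,z]]
    H=cv2.getPerspectiveTransform(w2pix(s,W).astype(np.float32),q)
    return cv2.warpPerspective(s["color"],H,(n,n),flags=cv2.INTER_CUBIC)
def r2w(cx,cy,w,k,u,v): return cx+w/2-v/k/1000, cy+w/2-u/k/1000
def tcp():
    st=ctrl.read_state(); R=cv2.Rodrigues(st["ee_rot"])[0]
    return st,st["ee_pos"],np.arctan2(R[1,1],R[0,1])
def go(x,y,z,yaw=None):
    "row for target; yaw deg of closing axis (mod 180)"
    st,p,psi=tcp(); d=0
    if yaw is not None:
        q6=st["q"][5]; q1=np.arctan2(y,x)
        d=min(((np.radians(yaw)-psi)+k*np.pi for k in(-2,-1,0,1,2)),key=lambda d:abs(q1-(psi+d)))
    print("shift",np.round(np.array([x,y,z])-p,4),"wz/pi",round(d/np.pi,4),"psi deg",round(np.degrees(psi),2),"tcp",np.round(p,4),"t",round(st["clock"],2))
E
python3 - <<'E'
from h import *
s=dict(np.load("top.npz")); g=s["color"]
m=(g.min(2)>150).astype(np.uint8)
n,l,st,c=cv2.connectedComponentsWithStats(m)
for i in range(1,n):
    x,y,w,h,a=st[i]
    if a>60 and y>120: print(np.round(c[i]),a,(x,y,w,h))
cs=[(321,338),(396,336),(464,334),(388,400),(465,392)]
out=[]
for u in cs:
    u=np.array(u)*.64
    for _ in range(2):
        P=pix2w(s,u,.024)[0]; r=rect(s,P[0],P[1],.08,.024,3)
        mm=(r.min(2)>120).astype(np.uint8); k=max(cv2.findContours(mm,0,2)[0],key=cv2.contourArea)
        (a,b),sz,an=cv2.minAreaRect(cv2.convexHull(k)); M=cv2.moments(cv2.convexHull(k)); a,b=M['m10']/M['m00'],M['m01']/M['m00']
        X=r2w(P[0],P[1],.08,3,a,b); u=w2pix(s,[X[0],X[1],.024])[0]
    print(np.round(X,4),np.array(sz)/3); out.append(cv2.copyMakeBorder(r,5,5,5,5,0))
P=pix2w(s,np.array([235,292])*.64,.044)[0];print("stub2 L",P)
print("pinL",pix2w(s,np.array([230,398])*.64,.056),"pinR",pix2w(s,np.array([571,392])*.64,.056),"knob tops",pix2w(s,np.array([[258,294],[557,289]])*.64,.084),"tray",pix2w(s,np.array([378,247])*.64,.018))
A=cv2.resize(rect(s,.43,.17,.24,.044,1),(250,250));out.append(A)
cv2.imwrite("pics/col.png",cv2.resize(np.vstack([np.hstack(out[:3]),np.hstack(out[3:])]),(750,500)))
E
```

```text
[  5. 169.] 354 (np.int32(0), np.int32(153), np.int32(14), np.int32(34))
[360. 208.] 2113 (np.int32(341), np.int32(168), np.int32(37), np.int32(89))
[160. 212.] 2147 (np.int32(139), np.int32(172), np.int32(47), np.int32(90))
[481. 230.] 5316 (np.int32(441), np.int32(185), np.int32(71), np.int32(94))
[  4. 213.] 281 (np.int32(0), np.int32(197), np.int32(11), np.int32(34))
[296. 213.] 270 (np.int32(285), np.int32(203), np.int32(23), np.int32(22))
[205. 216.] 273 (np.int32(193), np.int32(205), np.int32(24), np.int32(23))
[253. 214.] 273 (np.int32(242), np.int32(204), np.int32(23), np.int32(22))
[297. 251.] 288 (np.int32(286), np.int32(239), np.int32(24), np.int32(24))
[248. 256.] 293 (np.int32(236), np.int32(244), np.int32(24), np.int32(25))
[ 19. 353.] 2480 (np.int32(0), np.int32(314), np.int32(44), np.int32(70))
[223. 376.] 329 (np.int32(207), np.int32(368), np.int32(50), np.int32(16))
[0.5202 0.1127] [55.51216634 54.81463623]
[ 0.5243 -0.0013] [54.59979248 54.71673075]
[ 0.5263 -0.1031] [54.43082174 55.15482585]
[0.4271 0.0101] [54.84262085 54.28768921]
[ 0.4401 -0.1049] [55.29106649 54.4267985 ]
stub2 L [0.58590683 0.23923729 0.044     ]
pinL [[0.42822024 0.23308919 0.056     ]] pinR [[ 0.43829536 -0.2528699   0.056     ]] knob tops [[ 0.57425035  0.19320762  0.084     ]
 [ 0.5819093  -0.23286625  0.084     ]] tray [[0.66411926 0.02649515 0.018     ]]
```

View pics/col.png

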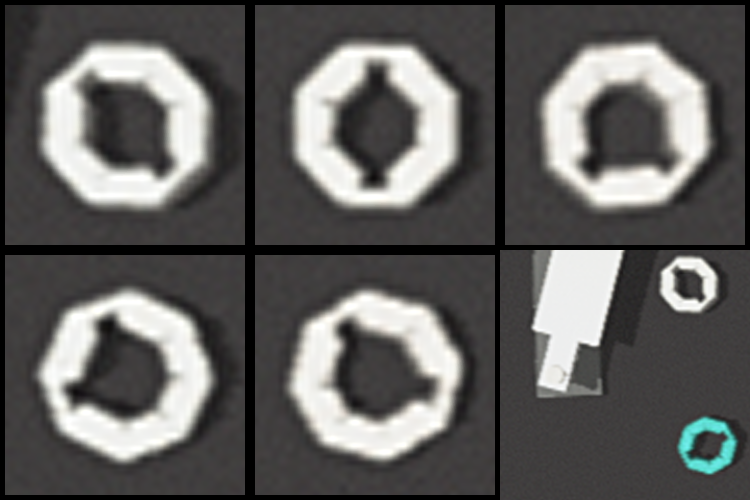

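The crops show two opposite-keyway collars at (0.520,0.113) and (0.524,-0.001). The quarter-turn collars are at (0.526,-0.103) and (0.427,0.010), and the 135° one is at (0.440,-0.105). Pin-to-stub and pin-to-knob distances agree with the given sizes, so I'll go to the left knob.

```bash
python3 -m handwheel '[0.446,0.753,-0.06,0,0,-0.157,1, 0.446,0.753,-0.06,0,0,-0.157,1, 0.446,0.753,-0.06,0,0,-0.157,1, 0.446,0.753,-0.06,0,0,-0.157,1, 0.446,0.753,-0.06,0,0,-0.157,1]'; python3 -c "
from h import *; go(.574,.193,.14,-105)"
```

```text
clock: 0.72
ee_pos: [0.2876, -0.2904, 0.1838]
ee_rot: [-3.113, 0.422, -0.0]
force: [1.0, 0.2, 0.7]
width: 1.002
grasp_force: 0.0
shift [ 0.2864  0.4834 -0.0438] wz/pi 1.0024 psi deg -105.43 tcp [ 0.2876 -0.2904  0.1838] t 0.72
```

```bash
python3 -m handwheel '[0.286,0.483,-0.044,0,0,0,1, 0.286,0.483,-0.044,0,0,0,1, 0.286,0.483,-0.044,0,0,0,1, 0.286,0.483,-0.044,0,0,0,1, 0.286,0.483,-0.044,0,0,0,1]' >/dev/null;  python3 -c "
from h import *; go(.574,.193,.14)"
```

```text
shift [ 0.1276  0.2153 -0.0195] wz/pi 0.0 psi deg -105.36 tcp [ 0.4464 -0.0223  0.1595] t 1.35
```

```bash
python3 -m handwheel '[0.128,0.215,-0.02,0,0,0,1, 0.128,0.215,-0.02,0,0,0,1, 0.128,0.215,-0.02,0,0,0,1, 0.128,0.215,-0.02,0,0,0,1, 0.128,0.215,-0.02,0,0,0,1]';  python3 - <<'E'
from h import *
s=snap("wrist"); cv2.imwrite("pics/w1.png",s["color"]); np.savez("w1",**s)
R=cv2.Rodrigues(s["rvec"])[0]; print(-R.T@s["tvec"].ravel(),R[2])
E
```

```text
clock: 1.98
ee_pos: [0.575, 0.1943, 0.1381]
ee_rot: [-3.114, 0.414, 0.002]
force: [-0.3, -0.5, -0.4]
width: 0.999
grasp_force: 0.0
[0.64151808 0.1758487  0.31718005] [-0.22681949  0.06251592 -0.97192833]
```

View pics/w1.png

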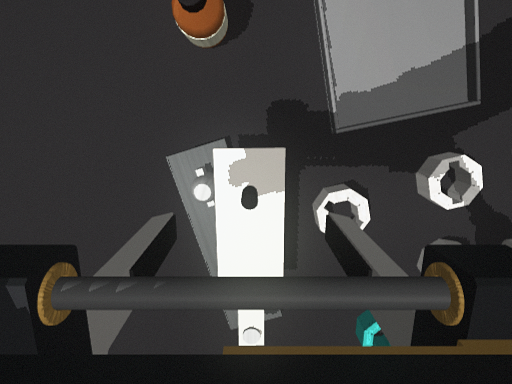

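The wrist view shows the left rack's stub 2 at (202,191) with keys at (200,172) and (211,204). They lie opposite each other along the rack, so the left rack is rack a. The knob top is near (249,192).

```bash
python3 - <<'E'
from h import *
s=dict(np.load("w1.npz"))
m=(s["color"].max(2)<60).astype(np.uint8)[150:270,215:285]
n,l,st,c=cv2.connectedComponentsWithStats(m)
for i in range(1,n):
    if st[i][4]>50: print(st[i],c[i]+[215,150])
print(pix2w(s,[[249,193]],.084),pix2w(s,[[249.5,197]],.068),"pin",pix2w(s,[252,332],.056))
# plate edges -> direction
e=pix2w(s,[[213.5,150],[218,275],[285.5,150],[282.5,275]],.052); print(e)
E
```

```text
[ 27  36  15  23 154] [249.21428571 194.12337662]
[[0.58417704 0.19275094 0.084     ]] [[0.57672188 0.19442092 0.068     ]] pin [[0.43712746 0.22960763 0.056     ]]
[[0.62198976 0.21496441 0.052     ]
 [0.50474718 0.24565849 0.052     ]
 [0.60555643 0.15398795 0.052     ]
 [0.48847657 0.18513806 0.052     ]]
```

```bash
python3 -m handwheel '[0.002,0,-0.055,0,0,0,1, 0.002,0,-0.08,0,0,0,1, 0.002,0,-0.08,0,0,0,-1, 0.002,0,-0.08,0,0,0,-1, 0.002,0,-0.08,0,0,0,-1]'; python3 -m handwheel '[0,0,0,0,0,0,-1, 0,0,0,0,0,0,-1,0,0,0,0,0,0,-1,0,0,0,0,0,0,-1]'; python3 - <<'E'
from h import *
a0=np.radians(-14.7); 
for k in range(1,12):
    a=a0+np.radians(10*k); d=.15*np.array([np.cos(a)-np.cos(a0),np.sin(a)-np.sin(a0)]); print(k,np.round(d,3),round(10*k/180,4))
E
```

```text
clock: 2.65
ee_pos: [0.5769, 0.1905, 0.0615]
ee_rot: [-3.112, 0.421, -0.005]
force: [0.2, 0.1, -1.1]
width: 0.717
grasp_force: 0.0
clock: 3.15
ee_pos: [0.5757, 0.1908, 0.0597]
ee_rot: [3.113, -0.42, -0.0]
force: [-0.2, 0.8, 0.3]
width: 0.289
grasp_force: 0.0
1 [0.004 0.026] 0.0556
2 [0.004 0.052] 0.1111
3 [-0.     0.078] 0.1667
4 [-0.009  0.102] 0.2222
5 [-0.023  0.125] 0.2778
6 [-0.04   0.145] 0.3333
7 [-0.06   0.161] 0.3889
8 [-0.082  0.174] 0.4444
9 [-0.107  0.183] 0.5
10 [-0.133  0.188] 0.5556
11 [-0.159  0.187] 0.6111
```

```bash
python3 -m handwheel '[0,0,0,0,0,0,-1, 0,0,0,0,0,0,-1,0,0,0,0,0,0,-1,0,0,0,0,0,0,-1]'; python3 -m handwheel '[0.004,0.026,0,0,0,0.0556,-1, 0.004,0.052,0,0,0,0.1111,-1, 0,0.078,0,0,0,0.1667,-1, -0.009,0.102,0,0,0,0.2222,-1, -0.023,0.125,0,0,0,0.2778,-1]'
```

```text
clock: 3.65
ee_pos: [0.5759, 0.1908, 0.0596]
ee_rot: [-3.113, 0.42, -0.0]
force: [0.3, -0.3, 0.3]
width: 0.139
grasp_force: 30.0
clock: 4.28
ee_pos: [0.5558, 0.3177, 0.0598]
ee_rot: [-2.996, -0.943, -0.01]
force: [5.1, 3.0, -3.9]
width: 0.14
grasp_force: 30.0
```

```bash
python3 -m handwheel '[-0.017,0.020,0,0,0,0.0556,-1, -0.037,0.036,0,0,0,0.1111,-1, -0.059,0.049,0,0,0,0.1667,-1, -0.084,0.058,0,0,0,0.2222,-1, -0.11,0.063,0,0,0,0.2778,-1]';  python3 -m handwheel '[-0.026,-0.001,0,0,0,0.0556,-1, -0.038,-0.003,0,0,0,0.0833,-1, -0.038,-0.003,0,0,0,0.0833,-1,-0.038,-0.003,0,0,0,0.0833,1,-0.038,-0.003,0,0,0,0.0833,1]'; python3 -m handwheel '[0,0,0,0,0,0,1,0,0,0,0,0,0,1,0,0,0,0,0,0,1, 0,0,0.05,0,0,0,1,0,0,0.1,0,0,0,1]'
```

```text
clock: 4.9
ee_pos: [0.444, 0.3833, 0.0598]
ee_rot: [-2.316, -2.119, -0.013]
force: [1.9, 7.5, -4.1]
width: 0.138
grasp_force: 30.0
clock: 5.52
ee_pos: [0.4047, 0.3753, 0.0597]
ee_rot: [2.027, 2.4, -0.001]
force: [0.0, -0.7, -0.3]
width: 0.318
grasp_force: 0.0
clock: 6.15
ee_pos: [0.4045, 0.3753, 0.1603]
ee_rot: [-2.027, -2.399, 0.003]
force: [0.7, 0.6, 0.6]
width: 0.849
grasp_force: 0.0
```

```bash
python3 -m handwheel '[0.177,-0.608,-0.02,0,0,0.489,1, 0.177,-0.608,-0.02,0,0,0.489,1, 0.177,-0.608,-0.02,0,0,0.489,1, 0.177,-0.608,-0.02,0,0,0.489,1, 0.177,-0.608,-0.02,0,0,0.489,1]'>/dev/null;  python3 -c "
from h import *; go(.582,-.233,.14,98)"
```

```text
shift [ 0.0976 -0.3404 -0.0111] wz/pi -0.7761 psi deg 57.69 tcp [0.4844 0.1074 0.1511] t 6.78
```

```bash
python3 -m handwheel '[0.098,-0.34,-0.011,0,0,0.224,1, 0.098,-0.34,-0.011,0,0,0.224,1, 0.098,-0.34,-0.011,0,0,0.224,1, 0.098,-0.34,-0.011,0,0,0.224,1, 0.098,-0.34,-0.011,0,0,0.224,1]'>/dev/null; python3 -m handwheel '[0.016,-0.055,-0.002,0,0,0,1,0.016,-0.055,-0.002,0,0,0,1,0.016,-0.055,-0.002,0,0,0,1]'; python3 - <<'E'
from h import *
go(.582,-.233,.14)
s=snap("wrist"); cv2.imwrite("pics/w2.png",s["color"]); np.savez("w2",**s)
p=w2pix(s,[.582,-.233,.068])[0]; print(p); u,v=map(int,p)
m=(s["color"].max(2)<60).astype(np.uint8)
n,l,st,c=cv2.connectedComponentsWithStats(m)
for i in range(1,n):
    if 50<st[i][4]<600: print(st[i],c[i],pix2w(s,c[i],.068))
E
```

```text
clock: 7.78
ee_pos: [0.5808, -0.2267, 0.1394]
ee_rot: [0.21, -3.133, -0.002]
force: [0.1, 0.5, 0.3]
width: 1.004
grasp_force: 0.0
shift [ 0.0012 -0.0063  0.0006] wz/pi 0.0 psi deg 97.66 tcp [ 0.5808 -0.2267  0.1394] t 7.78
[243.48063782 196.30147947]
[379  41  27  31 517] [393.71373308  55.16247582] [[ 0.45456231 -0.13240686  0.068     ]]
[365 133  27  28 491] [375.91649695 145.24847251] [[ 0.52411134 -0.13012348  0.068     ]]
[467 148  15  23 191] [473.88481675 158.9895288 ] [[ 0.52430701 -0.04622799  0.068     ]]
[221 194  17  24 315] [229.06666667 205.82857143] [[ 0.59212607 -0.24427036  0.068     ]]
[351 216  24  18 188] [362.99468085 223.2393617 ] [[ 0.59228076 -0.12570742  0.068     ]]
```

View pics/w2.png

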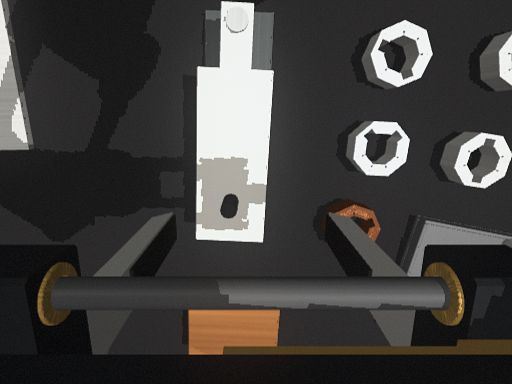

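The knob is at (229,206) in the wrist view and the pin at (237,18). Before gripping, I'll check the position against the 150 mm pin distance.

```bash
python3 - <<'E'
from h import *
s=dict(np.load("w2.npz"))
print("pin",pix2w(s,[236.5,20],.058)); e=pix2w(s,[[197,69],[196,239.5],[273,72],[264.5,241.5]],.052);print(e)
a=[np.degrees(np.arctan2(*(e[i+1]-e[i])[[1,0]])) for i in(0,2)];print(a)
t=dict(np.load("top.npz")); g=t["color"]
m=(g.max(2)<70).astype(np.uint8)[168:260,341:378]
n,l,st,c=cv2.connectedComponentsWithStats(m)
for i in range(1,n):
    if 8<st[i][4]<60: print(st[i],c[i]+[341,168],pix2w(t,c[i]+[341,168],.068))
E
```

```text
pin [[ 0.4437242  -0.25666648  0.058     ]]
[[ 0.48306707 -0.28504554  0.052     ]
 [ 0.6341864  -0.27185804  0.052     ]
 [ 0.47690921 -0.22219969  0.052     ]
 [ 0.6275752  -0.2072919   0.052     ]]
[np.float64(4.98730789787837), np.float64(5.650791598731981)]
[14 12  8  7 38] [358.71052632 183.15789474] [[ 0.58970187 -0.24234052  0.068     ]]
```

```bash
python3 -m handwheel '[0,0,0,0,0,-0.013,1,0,0,0,0,0,-0.013,1]'; python3 -c "
from h import *; go(.591,-.2435,.06)"
```

```text
clock: 8.07
ee_pos: [0.5812, -0.2254, 0.1403]
ee_rot: [-0.151, 3.138, 0.001]
force: [0.4, -0.7, 0.2]
width: 1.003
grasp_force: 0.0
shift [ 0.0098 -0.0181 -0.0803] wz/pi 0.0 psi deg 95.5 tcp [ 0.5812 -0.2254  0.1403] t 8.07
```

```bash
python3 -m handwheel '[0.010,-0.018,0,0,0,0,1,0.010,-0.018,-0.05,0,0,0,1, 0.010,-0.018,-0.08,0,0,0,1, 0.010,-0.018,-0.08,0,0,0,-1, 0.010,-0.018,-0.08,0,0,0,-1]'; python3 -m handwheel '[0,0,0,0,0,0,-1, 0,0,0,0,0,0,-1,0,0,0,0,0,0,-1,0,0,0,0,0,0,-1,0,0,0,0,0,0,-1]'; python3 -m handwheel '[0,0,0,0,0,0,-1, 0,0,0,0,0,0,-1,0,0,0,0,0,0,-1]'; python3 - <<'E'
from h import *
a0=np.radians(5.3)
for k in range(1,12):
    a=a0-np.radians(10*k); d=.15*np.array([np.cos(a)-np.cos(a0),np.sin(a)-np.sin(a0)])
    if k>5: d-=d5
    if k==5: d5=d
    print(k,np.round(d,3))
E
```

```text
clock: 8.7
ee_pos: [0.5924, -0.245, 0.0613]
ee_rot: [-0.149, 3.136, -0.002]
force: [0.4, 0.5, -0.4]
width: 0.823
grasp_force: 0.0
clock: 9.32
ee_pos: [0.5914, -0.2452, 0.0599]
ee_rot: [0.147, -3.138, -0.0]
force: [0.2, -0.5, 0.3]
width: 0.293
grasp_force: 0.0
clock: 9.7
ee_pos: [0.5914, -0.2451, 0.0598]
ee_rot: [0.147, -3.138, -0.0]
force: [0.6, 0.2, 0.3]
width: 0.141
grasp_force: 30.0
1 [ 0.    -0.026]
2 [-0.004 -0.052]
3 [-0.013 -0.077]
4 [-0.026 -0.099]
5 [-0.043 -0.119]
6 [-0.02  -0.017]
7 [-0.043 -0.03 ]
8 [-0.067 -0.039]
9 [-0.093 -0.044]
10 [-0.119 -0.044]
11 [-0.145 -0.04 ]
```

```bash
python3 -m handwheel '[0,-0.026,0,0,0,-0.0556,-1, -0.004,-0.052,0,0,0,-0.1111,-1, -0.013,-0.077,0,0,0,-0.1667,-1, -0.026,-0.099,0,0,0,-0.2222,-1, -0.043,-0.119,0,0,0,-0.2778,-1]';  python3 -m handwheel '[-0.02,-0.017,0,0,0,-0.0556,-1, -0.043,-0.03,0,0,0,-0.1111,-1, -0.067,-0.039,0,0,0,-0.1667,-1, -0.093,-0.044,0,0,0,-0.2222,-1, -0.119,-0.044,0,0,0,-0.2778,-1]';  python3 -m handwheel '[0,0,0,0,0,0,-1,0,0,0,0,0,0,1,0,0,0,0,0,0,1, 0,0,0,0,0,0,1,0,0,0,0,0,0,1]'; python3 -m handwheel '[0,0,0.06,0,0,0,1,0,0,0.15,0,0,0,1,0,0,0.15,0,0,0,1,0,0,0.15,0,0,0,1]'
python3 - <<'E'
from h import *
s=snap("top"); np.savez("top2",**s); print(tcp()[2])
L=rect(s,.52,.235,.24,.044,1.65);R=rect(s,.53,-.245,.24,.044,1.65)
cv2.imwrite("pics/racks.png",np.hstack([L,R]))
E
```

```text
clock: 10.32
ee_pos: [0.547, -0.3639, 0.0597]
ee_rot: [-1.2, -2.9, -0.002]
force: [-2.5, 2.3, 2.4]
width: 0.143
grasp_force: 30.0
clock: 10.95
ee_pos: [0.4282, -0.407, 0.0597]
ee_rot: [-2.314, -2.121, -0.002]
force: [-0.5, 3.8, 2.1]
width: 0.142
grasp_force: 30.0
clock: 11.58
ee_pos: [0.4299, -0.4083, 0.0598]
ee_rot: [2.308, 2.13, -0.0]
force: [-0.5, -0.2, 0.1]
width: 0.532
grasp_force: 0.0
clock: 12.08
ee_pos: [0.4306, -0.4094, 0.2124]
ee_rot: [2.305, 2.126, -0.0]
force: [-0.4, 0.0, -0.9]
width: 0.956
grasp_force: 0.0
-0.0807534996827969
```

View pics/racks.png

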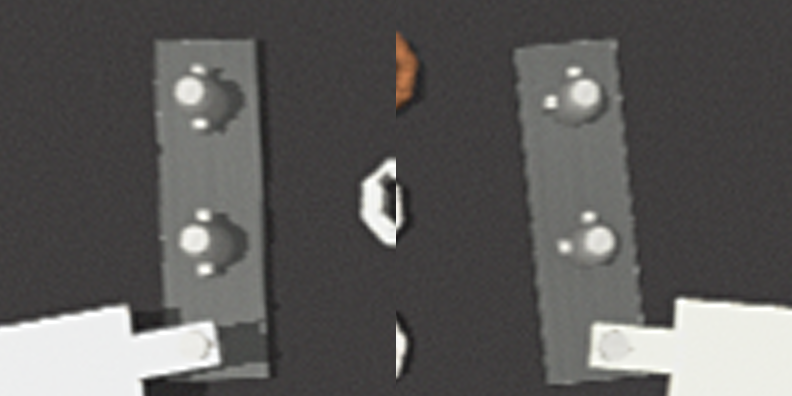

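Both racks are open. On the left rack the stub keys lie above and below the stub, so they are opposite and it is rack a. On the right rack they lie up and left, so they are a quarter turn apart and it is rack b. Next I fit the rack poses.

```bash
cat >> h.py <<'E'
def blobs(s,cx,cy,w,z,k,th,amin,amax):
    r=rect(s,cx,cy,w,z,k); m=(r.min(2)>th).astype(np.uint8)
    n,l,st,c=cv2.connectedComponentsWithStats(m)
    return [(np.round(r2w(cx,cy,w,k,*c[i]),4),round(st[i][4]/k/k)) for i in range(1,n) if amin<st[i][4]/k/k<amax]
E
python3 - <<'E'
from h import *
s=dict(np.load("top2.npz"))
for n,cx,cy in(("A",.535,.235),("B",.545,-.24)):
    print(n,"tops",blobs(s,cx,cy,.17,.044,4,170,100,400))
    print(n,"keys",blobs(s,cx,cy,.17,.026,4,150,15,90))
    r=rect(s,cx-.015,cy,.26,.010,3); g=cv2.cvtColor(r,6); m=((g>70)&(g<135)).astype(np.uint8)
    m=cv2.morphologyEx(m,cv2.MORPH_OPEN,np.ones((7,7)))
    k=max(cv2.findContours(m,0,2)[0],key=cv2.contourArea)
    c,sz,an=cv2.minAreaRect(k); print("base c",r2w(cx-.015,cy,.26,3,*c),np.array(sz)/3,an)
E
```

```text
A tops [(array([0.585 , 0.2405]), 221), (array([0.495 , 0.2374]), 227)]
A keys [(array([0.6025, 0.2411]), 41), (array([0.5688, 0.2401]), 54), (array([0.5122, 0.2378]), 57), (array([0.4787, 0.237 ]), 64)]
base c (0.5177904866536458, 0.2382159423828125) [217.74389648  67.71233622] 87.66268920898438
B tops [(array([ 0.5938, -0.2389]), 216), (array([ 0.5042, -0.2476]), 218), (array([ 0.464 , -0.3088]), 235)]
B keys [(array([ 0.6111, -0.2371]), 46), (array([ 0.5925, -0.2229]), 59), (array([ 0.5213, -0.2462]), 48), (array([ 0.5029, -0.2317]), 56)]
base c (0.52688232421875, -0.24571115112304687) [217.77978516  68.10174052] 84.36931610107422
```

```bash
cat >> h.py <<'E'
def tmpl(keys,k=4,w=.08):
    n=int(w*1000*k);S=8;I=np.zeros((n,n),np.float32)
    def P(p): return np.int32(np.round((np.array([[-y,-x] for x,y in p])*k+n/2)*S))
    R=26/np.cos(np.pi/8); a=np.arange(8)*np.pi/4+np.pi/8
    cv2.fillPoly(I,[P(np.c_[R*np.cos(a),R*np.sin(a)])],1.,cv2.LINE_AA,3)
    cv2.circle(I,(n//2*S,n//2*S),15*k*S,0.,-1,cv2.LINE_AA,3)
    for d in keys:
        d=np.radians(d);c,s_=np.cos(d),np.sin(d)
        cv2.fillPoly(I,[P([(x*c-y*s_,x*s_+y*c) for x,y in((0,-5),(22,-5),(22,5),(0,5))])],0.,cv2.LINE_AA,3)
    return cv2.GaussianBlur(I,(0,0),1.2*k)
def fit(s,x,y,phi,sep,z=.024,k=4):
    T=tmpl((0,sep))
    for _ in range(2):
        r=rect(s,x,y,.08,z,k); g=np.minimum(r.min(2),235).astype(np.float32)
        M=cv2.getRotationMatrix2D((160,160),-phi,1).astype(np.float32)
        cc,M=cv2.findTransformECC(T,g,M,cv2.MOTION_EUCLIDEAN,(3,100,1e-6),None,5)
        u,v=M@[160,160,1]; phi=np.degrees(np.arctan2(-M[1,0],M[0,0])); x,y=r2w(x,y,.08,k,u,v)
    return np.round([x,y,phi,cc],4)
C={1:(.520,.113,43,180),2:(.524,-.001,-2,180),3:(.526,-.103,137,90),4:(.427,.010,20,90),5:(.44,-.105,254,135)}
E
python3 - <<'E'
from h import *
s=dict(np.load("top2.npz"))
for i,c in C.items():
    M=cv2.getRotationMatrix2D((160,160),-c[2],1)
    for f in (0,): print(i,fit(s,*c))
m=(s["color"].max(2)<70).astype(np.uint8)
for P in((.43,-.404,.068),(.405,.377,.068)):
    u,v=w2pix(s,P)[0].astype(int); n,l,st,c=cv2.connectedComponentsWithStats(m[v-14:v+14,u-14:u+14])
    for i in range(1,n):
        if 12<st[i][4]<90: print("knob",pix2w(s,c[i]+[u-14,v-14],.068),st[i])
E
```

```text
1 [ 0.5202  0.1127 42.6562  0.9771]
2 [ 5.2430e-01 -1.3000e-03 -1.3744e+00  9.7950e-01]Traceback (most recent call last):
  File "<stdin>", line 5, in <module>
  File "h.py", line 45, in fit
    cc,M=cv2.findTransformECC(T,g,M,cv2.MOTION_EUCLIDEAN,(3,100,1e-6),None,5)
         ~~~~~~~~~~~~~~~~~~~~^^^^^^^^^^^^^^^^^^^^^^^^^^^^^^^^^^^^^^^^^^^^^^^^
cv2.error: OpenCV(4.12.0) /io/opencv/modules/video/src/ecc.cpp:589: error: (-7:Iterations do not converge) The algorithm stopped before its convergence. The correlation is going to be minimized. Images may be uncorrelated or non-overlapped in function 'findTransformECC'
```

```bash
sed -i 's/(160,160),-phi/(160,160),phi/' h.py; python3 - <<'E'
from h import *
s=dict(np.load("top2.npz"))
for i,c in C.items(): print(i,fit(s,*c))
m=(s["color"].max(2)<70).astype(np.uint8)
for P in((.43,-.404,.068),(.405,.377,.068)):
    u,v=w2pix(s,P)[0].astype(int); n,l,st,c=cv2.connectedComponentsWithStats(m[v-14:v+14,u-14:u+14])
    for i in range(1,n):
        if 12<st[i][4]<90: print("knob",pix2w(s,c[i]+[u-14,v-14],.068),st[i])
go(.5263,-.1031,.1,47)
E
```

```text
1 [ 0.5202  0.1127 42.6539  0.9772]
2 [ 5.2430e-01 -1.3000e-03 -1.3762e+00  9.7950e-01]Traceback (most recent call last):
  File "<stdin>", line 3, in <module>
  File "h.py", line 45, in fit
    cc,M=cv2.findTransformECC(T,g,M,cv2.MOTION_EUCLIDEAN,(3,100,1e-6),None,5)
         ~~~~~~~~~~~~~~~~~~~~^^^^^^^^^^^^^^^^^^^^^^^^^^^^^^^^^^^^^^^^^^^^^^^^
cv2.error: OpenCV(4.12.0) /io/opencv/modules/video/src/ecc.cpp:589: error: (-7:Iterations do not converge) The algorithm stopped before its convergence. The correlation is going to be minimized. Images may be uncorrelated or non-overlapped in function 'findTransformECC'
```

```bash
python3 - <<'E'
from h import *
s=dict(np.load("top2.npz"))
for i in (4,5):
    try: print(i,fit(s,*C[i]))
    except Exception as e: print(i,"fail")
cv2.imwrite("pics/c2.png",rect(s,.48,0,.3,.024,1.8))
E
```

```text
4 [4.27000e-01 1.00000e-02 2.01686e+01 9.81500e-01]
5 fail
```

View pics/c2.png

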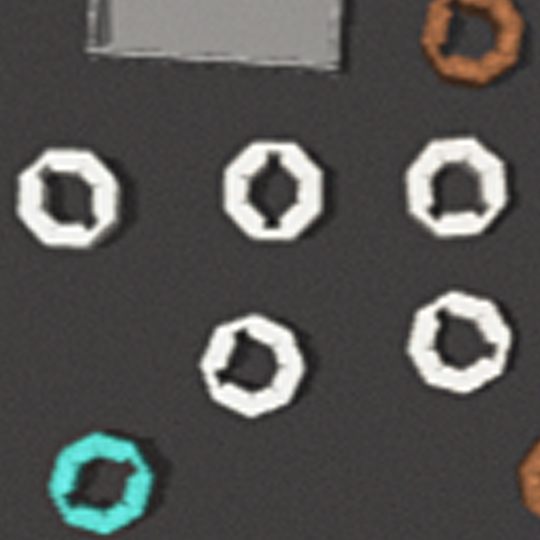

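The view shows nothing has moved. ECC fails only for turns over 90°, so I'll put the coarse turn into the template.

```bash
python3 - <<'E'
t=open('h.py').read()
t=t.replace("T=tmpl((0,sep))","b=45*round(phi/45); T=tmpl((b,b+sep)); phi-=b").replace("np.round([x,y,phi,cc],4)","np.round([x,y,phi+b,cc],4)")
open('h.py','w').write(t)
E
python3 - <<'E'
from h import *
s=dict(np.load("top2.npz"))
for i,c in C.items(): print(i,fit(s,*c))
m=(s["color"].max(2)<70).astype(np.uint8)
for P in((.43,-.404,.068),(.405,.377,.068)):
    u,v=w2pix(s,P)[0].astype(int); n,l,st,c=cv2.connectedComponentsWithStats(m[v-14:v+14,u-14:u+14])
    for i in range(1,n):
        if 12<st[i][4]<90: print("knob",pix2w(s,c[i]+[u-14,v-14],.068),st[i])
go(.5263,-.1031,.1,47)
E
```

```text
1 [ 0.5202  0.1127 42.6402  0.9791]
2 [ 5.2430e-01 -1.3000e-03 -1.3762e+00  9.7950e-01]
3 [ 5.263000e-01 -1.032000e-01  1.400448e+02  9.827000e-01]
4 [4.27000e-01 1.00000e-02 2.01686e+01 9.81500e-01]
5 [ 4.399000e-01 -1.049000e-01  2.553249e+02  9.818000e-01]
knob [[ 0.46098378 -0.4113622   0.068     ]] [ 2  0 26  3 43]
knob [[ 0.42738415 -0.40419233  0.068     ]] [10 14 11  5 50]
knob [[0.43431882 0.40206722 0.068     ]] [ 0  0 13  3 22]
knob [[0.40302687 0.38250757 0.068     ]] [ 7 13 11  5 50]
shift [ 0.0967  0.3052 -0.1101] wz/pi 0.2868 psi deg -4.63 tcp [ 0.4296 -0.4083  0.2101] t 12.12
```

```bash
python3 -m handwheel '[0.096,0.407,-0.13,0,0,0.018,1, 0.096,0.407,-0.13,0,0,0.018,1,0.096,0.407,-0.13,0,0,0.018,1,0.096,0.407,-0.13,0,0,0.018,1,0.096,0.407,-0.13,0,0,0.018,1]'>/dev/null; python3 -c "
from h import *; go(.526,-.001,.06)"
```

```text
shift [ 0.0295  0.1143 -0.0542] wz/pi 0.0 psi deg -1.42 tcp [ 0.4965 -0.1153  0.1142] t 12.75
```

```bash
python3 -m handwheel '[0.028,0.106,-0.04,0,0,0,1, 0.028,0.106,-0.04,0,0,0,1,0.028,0.106,-0.04,0,0,0,1,0.028,0.106,-0.04,0,0,0,1]'>/dev/null; python3 -c "
from h import *; go(.526,-.001,.004)"
```

```text
shift [ 0.0013  0.0108 -0.0716] wz/pi 0.0 psi deg -1.35 tcp [ 0.5247 -0.0118  0.0756] t 13.25
```

```bash
python3 -m handwheel '[0.001,0.011,0,0,0,0,1, 0.001,0.011,-0.04,0,0,0,1,0.001,0.011,-0.071,0,0,0,1,0.001,0.011,-0.071,0,0,0,1]'; python3 -m handwheel '[0,0,0,0,0,0,-1,0,0,0,0,0,0,-1,0,0,0,0,0,0,-1,0,0,0,0,0,0,-1,0,0,0,0,0,0,-1]'; python3 -m handwheel '[0,0,0,0,0,0,-1,0,0,0,0,0,0,1,0,0,0,0,0,0,1,0,0,0,0,0,0,1,0,0,0,0,0,0,1]'
```

```text
clock: 13.75
ee_pos: [0.525, -0.0012, 0.0046]
ee_rot: [-2.248, -2.19, 0.004]
force: [-0.3, 0.7, -0.0]
width: 0.997
grasp_force: 0.0
clock: 14.38
ee_pos: [0.5269, -0.0007, 0.0064]
ee_rot: [2.248, 2.194, 0.0]
force: [-1.1, -0.3, 1.8]
width: 0.553
grasp_force: 30.0
clock: 15.0
ee_pos: [0.5269, -0.0007, 0.006]
ee_rot: [-2.249, -2.194, 0.0]
force: [0.3, 0.4, -0.5]
width: 0.942
grasp_force: 0.0
```

```bash
python3 -m handwheel '[0,0,0.04,0,0,0,1,0,0,0.04,0,0,0.5,1,0,0,0.04,0,0,0.5,1,0,0,0.04,0,0,0.5,1,0,0,0.04,0,0,0.5,1]'; python3 -m handwheel '[0,0,0,0,0,0.28,1,0,0,0,0,0,0.28,1,0,0,0,0,0,0.28,1,0,0,0,0,0,0.28,1,0,0,0,0,0,0.28,1]'; python3 -c "
from h import *; go(.5269,-.001,.004)"
```

```text
clock: 15.62
ee_pos: [0.5269, -0.0007, 0.0461]
ee_rot: [1.28, 2.869, 0.0]
force: [0.3, 0.3, -0.5]
width: 1.004
grasp_force: 0.0
clock: 16.25
ee_pos: [0.5269, -0.0007, 0.046]
ee_rot: [0.061, -3.141, -0.0]
force: [-0.4, 0.5, 0.1]
width: 1.001
grasp_force: 0.0
shift [ 0.     -0.0003 -0.042 ] wz/pi 0.0 psi deg 92.23 tcp [ 0.5269 -0.0007  0.046 ] t 16.25
```

```bash
python3 -m handwheel '[0,0,0,0,0,-0.02,1,0,0,-0.03,0,0,-0.02,1,0,0,-0.042,0,0,-0.02,1,0,0,-0.042,0,0,-0.02,1,0,0,-0.042,0,0,-0.02,-1]'; python3 -m handwheel '[0,0,0,0,0,0,-1,0,0,0,0,0,0,-1,0,0,0,0,0,0,-1,0,0,0,0,0,0,-1,0,0,0,0,0,0,-1]'; python3 -m handwheel '[0,0,0,0,0,0,1,0,0,0,0,0,0,1,0,0,0,0,0,0,1,0,0,0.06,0,0,0,1,0,0,0.1,0,0,0,1]'; python3 -m handwheel '[-0.2,-0.15,0.1,0,0,0,1,-0.2,-0.15,0.1,0,0,0,1,-0.2,-0.15,0.1,0,0,0,1,-0.2,-0.15,0.1,0,0,0,1,-0.2,-0.15,0.1,0,0,0,1]'; python3 -c "
from h import *
s=snap('top')
for i,c in C.items(): 
  try: print(i,fit(s,*c))
  except: print(i,'x')
"
```

```text
clock: 16.88
ee_pos: [0.5275, -0.0008, 0.0046]
ee_rot: [0.045, 3.14, -0.0]
force: [-0.4, -0.3, 0.2]
width: 0.928
grasp_force: 0.0
clock: 17.5
ee_pos: [0.5271, -0.0008, 0.0043]
ee_rot: [0.045, 3.141, -0.0]
force: [-0.4, -0.5, 2.0]
width: 0.551
grasp_force: 30.0
clock: 18.12
ee_pos: [0.5275, -0.0008, 0.1058]
ee_rot: [0.045, 3.14, 0.0]
force: [1.3, 0.6, 1.0]
width: 0.997
grasp_force: 0.0
clock: 18.75
ee_pos: [0.3251, -0.1521, 0.2055]
ee_rot: [0.05, 3.14, -0.003]
force: [0.4, -0.6, -0.5]
width: 1.0
grasp_force: 0.0
1 [ 0.5202  0.1127 42.7011  0.9793]
2 [ 5.2600e-01  1.1000e-03 -1.6872e+00  9.7990e-01]
3 [ 5.263000e-01 -1.032000e-01  1.400449e+02  9.828000e-01]
4 [4.27000e-01 1.00000e-02 2.01635e+01 9.81600e-01]
5 [ 4.399000e-01 -1.049000e-01  2.553393e+02  9.821000e-01]
```

```bash
python3 -m handwheel '[0.116,0.045,-0.13,0,0,-0.0726,1,0.116,0.045,-0.13,0,0,-0.0726,1,0.116,0.045,-0.13,0,0,-0.0726,1,0.116,0.045,-0.13,0,0,-0.0726,1,0.116,0.045,-0.13,0,0,-0.0726,1]'; python3 -c "
from h import *; go(.4409,-.1068,.004,75.3)"
```

```text
clock: 19.42
ee_pos: [0.4426, -0.1054, 0.0741]
ee_rot: [-0.4, -3.115, -0.0]
force: [-0.0, 0.4, -0.2]
width: 1.005
grasp_force: 0.0
shift [-0.0017 -0.0014 -0.0701] wz/pi -0.0003 psi deg 75.35 tcp [ 0.4426 -0.1054  0.0741] t 19.43
```

```bash
python3 -m handwheel '[-0.002,-0.001,-0.05,0,0,0,1,-0.002,-0.001,-0.07,0,0,0,1,-0.002,-0.001,-0.07,0,0,0,1,-0.002,-0.001,-0.07,0,0,0,-1,-0.002,-0.001,-0.07,0,0,0,-1]'; python3 -m handwheel '[0,0,0,0,0,0,-1,0,0,0,0,0,0,-1,0,0,0,0,0,0,-1,0,0,0.08,0,0,0,-1,0,0,0.08,0,0,0,-1]'; python3 -c "
from h import *; go(.665,.0245,.08)"
```

```text
clock: 20.05
ee_pos: [0.442, -0.1074, 0.0056]
ee_rot: [0.402, 3.112, -0.001]
force: [0.1, 1.4, 0.4]
width: 0.825
grasp_force: 0.0
clock: 20.68
ee_pos: [0.4428, -0.1074, 0.0867]
ee_rot: [0.401, 3.111, -0.002]
force: [1.0, 0.0, -1.2]
width: 0.551
grasp_force: 30.0
shift [ 0.2222  0.1319 -0.0067] wz/pi 0.0 psi deg 75.31 tcp [ 0.4428 -0.1074  0.0867] t 20.68
```

```bash
python3 -m handwheel '[0.222,0.132,-0.005,0,0,0,-1,0.222,0.132,-0.005,0,0,0,-1,0.222,0.132,-0.005,0,0,0,-1,0.222,0.132,-0.005,0,0,0,-1,0.222,0.132,-0.005,0,0,0,-1]'; python3 -m handwheel '[0,0,0,0,0,0,-1,0,0,-0.05,0,0,0,-1,0,0,-0.07,0,0,0,-1,0,0,-0.07,0,0,0,-1]'; python3 -c "
from h import *; go(.665,.0245,.0095)"
```

```text
clock: 21.3
ee_pos: [0.666, 0.0277, 0.0778]
ee_rot: [0.397, 3.115, 0.001]
force: [-1.5, 0.3, -1.1]
width: 0.553
grasp_force: 30.0
clock: 21.8
ee_pos: [0.6601, 0.024, 0.0083]
ee_rot: [-0.404, -3.112, 0.001]
force: [-0.0, -0.3, -1.0]
width: 0.555
grasp_force: 30.0
shift [0.0049 0.0005 0.0012] wz/pi 0.0 psi deg 75.22 tcp [0.6601 0.024  0.0083] t 21.8
```

```bash
python3 -m handwheel '[0,0,0,0,0,0,0.5,0,0,0,0,0,0,0.5,0,0,0,0,0,0,0.5,0,0,0.06,0,0,0,1,0,0,0.09,0,0,0,1]'; python3 -m handwheel '[-0.133,-0.129,-0.01,0,0,-0.14,1,-0.133,-0.129,-0.01,0,0,-0.14,1,-0.133,-0.129,-0.01,0,0,-0.14,1,-0.133,-0.129,-0.01,0,0,-0.14,1,-0.133,-0.129,-0.01,0,0,-0.14,1]'; python3 -c "
from h import *; go(.5273,-.1051,.004,50)
s=snap('top')
for i,c in C.items(): 
  try: print(i,fit(s,*c))
  except: print(i,'x')
try: print(fit(s,.66,.024,255,135,.028))
except: print('x')
cv2.imwrite('pics/t.png',s['color'])
"
```

```text
clock: 22.42
ee_pos: [0.6643, 0.0252, 0.1021]
ee_rot: [0.401, 3.112, 0.001]
force: [-0.0, -0.8, 1.0]
width: 0.926
grasp_force: 0.0
clock: 23.05
ee_pos: [0.5308, -0.1038, 0.0897]
ee_rot: [1.072, 2.951, 0.001]
force: [1.4, 0.6, 0.5]
width: 1.0
grasp_force: 0.0
shift [-0.0035 -0.0013 -0.0857] wz/pi -0.0004 psi deg 50.07 tcp [ 0.5308 -0.1038  0.0897] t 23.05
1 [ 0.5202  0.1127 42.6011  0.9783]
2 [0.526  0.0013 0.4445 0.6837]
3 [ 5.25700e-01 -1.02400e-01  1.42827e+02  5.42000e-01]
4 [4.36100e-01 1.08000e-02 3.62747e+01 1.93900e-01]
5 x
[6.596000e-01 2.630000e-02 2.553241e+02 9.147000e-01]
```

```bash
python3 -m handwheel '[-0.0035,-0.001,-0.05,0,0,0,1,-0.0035,-0.001,-0.085,0,0,0,1,-0.0035,-0.001,-0.085,0,0,0,1,-0.0035,-0.001,-0.085,0,0,0,-1,-0.0035,-0.001,-0.085,0,0,0,-1]'; python3 -m handwheel '[0,0,0,0,0,0,-1,0,0,0,0,0,0,-1,0,0,0,0,0,0,-1,0,0,0,0,0,0,-1]'; python3 -c "
from h import *; go(.5948,-.2408,.09,-84.45)"; python3 -m handwheel '[0,0,0.05,0,0,0,-1,0,0,0.09,0,0,0,-1,0,0,0.09,0,0,0,-1]'
```

```text
clock: 23.72
ee_pos: [0.5274, -0.1043, 0.0045]
ee_rot: [1.07, 2.953, 0.0]
force: [-0.1, -1.3, -0.1]
width: 0.825
grasp_force: 0.0
clock: 24.22
ee_pos: [0.5266, -0.1048, 0.0044]
ee_rot: [1.072, 2.953, 0.0]
force: [0.0, -0.0, 1.7]
width: 0.551
grasp_force: 30.0
shift [ 0.0682 -0.136   0.0856] wz/pi -0.7475 psi deg 50.09 tcp [ 0.5266 -0.1048  0.0044] t 24.23
clock: 24.6
ee_pos: [0.5288, -0.1056, 0.097]
ee_rot: [1.07, 2.947, 0.0]
force: [1.0, -0.0, -1.5]
width: 0.554
grasp_force: 30.0
```

```bash
python3 -m handwheel '[0.067,-0.135,-0.01,0,0,-0.7475,-1,0.067,-0.135,-0.01,0,0,-0.7475,-1,0.067,-0.135,-0.01,0,0,-0.7475,-1,0.067,-0.135,-0.01,0,0,-0.7475,-1,0.067,-0.135,-0.01,0,0,-0.7475,-1]' >/dev/null; python3 -m handwheel '[0,0,0,0,0,-0.45,-1,0,0,0,0,0,-0.45,-1,0,0,0,0,0,-0.45,-1,0,0,0,0,0,-0.45,-1,0,0,0,0,0,-0.45,-1]'; python3 -c "
from h import *; go(.5948,-.2408,.06,-84.45)"
```

```text
clock: 25.85
ee_pos: [0.5921, -0.2392, 0.0817]
ee_rot: [-3.015, -0.873, 0.004]
force: [0.9, -0.9, -1.4]
width: 0.55
grasp_force: 30.0
shift [ 0.0027 -0.0016 -0.0217] wz/pi -0.1487 psi deg -57.69 tcp [ 0.5921 -0.2392  0.0817] t 25.85
```

```bash
python3 -m handwheel '[0.003,-0.0015,-0.01,0,0,-0.1487,-1,0.003,-0.0015,-0.01,0,0,-0.1487,-1,0.003,-0.0015,-0.01,0,0,-0.1487,-1,0.003,-0.0015,-0.01,0,0,-0.1487,-1]'; python3 -m handwheel '[0,0,0,0,0,0,-1,0,0,0,0,0,0,-1]'; python3 -c "
from h import *; go(.5948,-.2408,.04,-84.45)
s=snap('wrist');cv2.imwrite('pics/w3.png',s['color'])"
```

```text
clock: 26.35
ee_pos: [0.5953, -0.2407, 0.0721]
ee_rot: [-3.136, -0.163, 0.005]
force: [-0.7, 0.3, -0.4]
width: 0.552
grasp_force: 30.0
clock: 26.6
ee_pos: [0.5962, -0.2411, 0.0737]
ee_rot: [-3.137, -0.163, 0.001]
force: [-0.2, -0.1, -0.4]
width: 0.553
grasp_force: 30.0
shift [-0.0014  0.0003 -0.0337] wz/pi -0.0022 psi deg -84.06 tcp [ 0.5962 -0.2411  0.0737] t 26.6
```

View pics/w3.png

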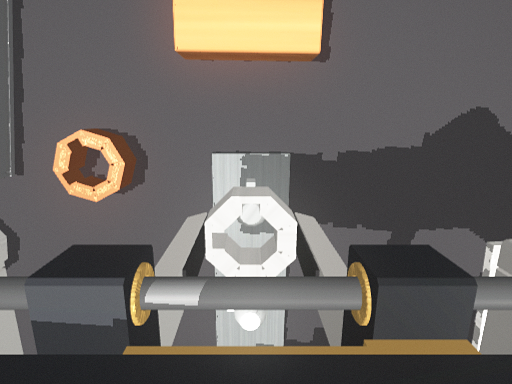

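```bash
python3 -m handwheel '[-0.0014,0.0003,0,0,0,-0.002,-1,-0.0014,0.0003,-0.02,0,0,-0.002,-1,-0.0014,0.0003,-0.039,0,0,-0.002,-1,-0.0014,0.0003,-0.039,0,0,-0.002,-1]';  python3 -m handwheel '[0,0,-0.01,0,0,0,-1,0,0,-0.02,0,0,0,-1,0,0,-0.02,0,0,0,-1]'; python3 -c "
from h import *; go(.5948,-.2408,.0145,-84.45)"
```

```text
clock: 27.15
ee_pos: [0.5945, -0.2407, 0.0341]
ee_rot: [-3.137, -0.152, 0.002]
force: [0.7, 0.2, -0.9]
width: 0.551
grasp_force: 30.0
clock: 27.52
ee_pos: [0.5947, -0.2407, 0.0146]
ee_rot: [-3.137, -0.152, 0.001]
force: [-0.7, 0.0, -0.5]
width: 0.548
grasp_force: 30.0
shift [ 0.0001 -0.0001 -0.0001] wz/pi 0.0001 psi deg -84.46 tcp [ 0.5947 -0.2407  0.0146] t 27.52
```

```bash
python3 -m handwheel '[0,0,0,0,0,0,1,0,0,0,0,0,0,1,0,0,0,0,0,0,1,0,0,0.04,0,0,0,1,0,0,0.085,0,0,0,1]'; python3 -m handwheel '[-0.167,0.249,-0.01,0,0,0.0812,1,-0.167,0.249,-0.01,0,0,0.0812,1,-0.167,0.249,-0.01,0,0,0.0812,1,-0.167,0.249,-0.01,0,0,0.0812,1,-0.167,0.249,-0.01,0,0,0.0812,1]'; python3 -c "
from h import *
s=snap('top')
for i,c in C.items(): 
  try: print(i,fit(s,*c))
  except: print(i,'x')
try: print(fit(s,.5938,-.2389,5.5,90,.034))
except: print('x')
go(.428,.0081,.004,-69.8)
"
```

```text
clock: 28.15
ee_pos: [0.5944, -0.2406, 0.1002]
ee_rot: [-3.137, -0.152, 0.003]
force: [0.7, -0.3, -0.4]
width: 0.995
grasp_force: 0.0
clock: 28.78
ee_pos: [0.4262, 0.0098, 0.0903]
ee_rot: [-3.093, -0.55, -0.0]
force: [-0.3, 0.4, -0.4]
width: 1.001
grasp_force: 0.0
1 [ 0.5202  0.1131 -3.5127  0.1855]
2 [0.5267 0.0008 0.0857 0.5612]
3 x
4 [  0.4422  -0.     -11.5854   0.2936]
5 x
[ 0.5929 -0.2387  4.4128  0.8457]
shift [ 0.0075 -0.0057 -0.0856] wz/pi -0.0002 psi deg -69.76 tcp [0.4205 0.0138 0.0896] t 28.82
```

```bash
python3 -m handwheel '[0,0,0,0,0,0,1,0,0,0,0,0,0,1]'; python3 -c "
from h import *
go(.428,.0081,.004,-69.8)
s=snap('wrist')
for i in(2,4,1):
  try: print(i,fit(s,*C[i]))
  except: print(i,'x')
"
```

```text
clock: 29.08
ee_pos: [0.4295, 0.0073, 0.0906]
ee_rot: [3.092, 0.549, 0.003]
force: [-0.1, 0.3, 0.4]
width: 0.998
grasp_force: 0.0
shift [-0.0015  0.0008 -0.0866] wz/pi 0.0003 psi deg -69.85 tcp [0.4295 0.0073 0.0906] t 29.07
2 [ 5.2780e-01 -7.0000e-04 -1.6846e+00  9.3810e-01]
4 [4.29600e-01 7.80000e-03 2.06294e+01 9.23600e-01]
1 [ 0.5217  0.1098 42.9754  0.7911]
```

```bash
python3 -m handwheel '[-0.001,0.0008,-0.05,0,0,0,1,-0.001,0.0008,-0.086,0,0,0,1,-0.001,0.0008,-0.086,0,0,0,1,-0.001,0.0008,-0.086,0,0,0,-1,-0.001,0.0008,-0.086,0,0,0,-1]'; python3 -m handwheel '[0,0,0,0,0,0,-1,0,0,0,0,0,0,-1,0,0,0,0,0,0,-1,0,0,0,0,0,0,-1]'; python3 -m handwheel '[0,0,0.06,0,0,0,-1,0,0,0.08,0,0,0,-1,0,0,0.08,0,0,0,-1]';python3 -c "
from h import *; go(.5052,-.2495,.08,-84.45)"
```

```text
clock: 29.75
ee_pos: [0.4279, 0.0084, 0.0046]
ee_rot: [3.093, 0.549, 0.002]
force: [-0.5, -0.5, 0.5]
width: 0.823
grasp_force: 0.0
clock: 30.25
ee_pos: [0.4272, 0.0088, 0.0044]
ee_rot: [3.093, 0.55, 0.001]
force: [-1.5, -0.2, 3.3]
width: 0.547
grasp_force: 30.0
clock: 30.62
ee_pos: [0.4282, 0.0088, 0.0853]
ee_rot: [3.092, 0.55, 0.005]
force: [-0.8, -0.3, -1.4]
width: 0.549
grasp_force: 30.0
shift [ 0.077  -0.2583 -0.0053] wz/pi -0.0812 psi deg -69.83 tcp [0.4282 0.0088 0.0853] t 30.62
```

```bash
python3 -m handwheel '[0.077,-0.258,-0.005,0,0,-0.081,-1,0.077,-0.258,-0.005,0,0,-0.081,-1,0.077,-0.258,-0.005,0,0,-0.081,-1,0.077,-0.258,-0.005,0,0,-0.081,-1,0.077,-0.258,-0.005,0,0,-0.081,-1]'>/dev/null; python3 -m handwheel '[0,0,0,0,0,0,-1,0,0,0,0,0,0,-1,0,0,0,0,0,0,-1]'; python3 -c "
from h import *; go(.5052,-.2495,.034,-84.45)"
```

```text
clock: 31.62
ee_pos: [0.5034, -0.2471, 0.079]
ee_rot: [-3.137, -0.156, 0.001]
force: [-0.5, 0.3, -0.6]
width: 0.552
grasp_force: 30.0
shift [ 0.0018 -0.0024 -0.045 ] wz/pi -0.0007 psi deg -84.32 tcp [ 0.5034 -0.2471  0.079 ] t 31.62
```

```bash
python3 -m handwheel '[0.002,-0.0024,0,0,0,-0.0007,-1,0.002,-0.0024,-0.02,0,0,-0.0007,-1,0.002,-0.0024,-0.045,0,0,-0.0007,-1,0.002,-0.0024,-0.045,0,0,-0.0007,-1]';  python3 -c "
from h import *; go(.5052,-.2495,.0145,-84.45)"
```

```text
clock: 32.12
ee_pos: [0.5048, -0.2502, 0.0329]
ee_rot: [-3.136, -0.15, 0.005]
force: [-0.5, -0.1, -0.4]
width: 0.551
grasp_force: 30.0
shift [ 0.0004  0.0007 -0.0184] wz/pi 0.0003 psi deg -84.51 tcp [ 0.5048 -0.2502  0.0329] t 32.12
```

```bash
python3 -m handwheel '[0.0004,0.0005,-0.01,0,0,0,-1,0.0004,0.0005,-0.019,0,0,0,-1,0.0004,0.0005,-0.019,0,0,0,-1]';  python3 -c "
from h import *; go(.5052,-.2495,.0145,-84.45)"
```

```text
clock: 32.5
ee_pos: [0.5064, -0.2509, 0.0147]
ee_rot: [-3.138, -0.149, 0.0]
force: [-0.7, 1.4, -1.3]
width: 0.549
grasp_force: 30.0
shift [-0.0012  0.0014 -0.0002] wz/pi 0.0005 psi deg -84.55 tcp [ 0.5064 -0.2509  0.0147] t 32.5
```

```bash
python3 -m handwheel '[0,0,0,0,0,0,1,0,0,0,0,0,0,1,0,0,0,0,0,0,1,0,0,0.04,0,0,0,1,0,0,0.085,0,0,0,1]'; python3 -m handwheel '[0.021,0.25,-0.01,0,0,-0.04,1,0.021,0.25,-0.01,0,0,-0.04,1,0.021,0.25,-0.01,0,0,-0.04,1,0.021,0.25,-0.01,0,0,-0.04,1,0.021,0.25,-0.01,0,0,-0.04,1]';  python3 -m handwheel '[0,0,0,0,0,0,1,0,0,0,0,0,0,1]'; python3 -c "
from h import *
go(.527,-.0008,.004,-91.7)
s=snap('wrist')
for i in(2,1):
  try: print(i,fit(s,*C[i]))
  except: print(i,'x')
s=snap('top')
for p in((.5938,-.2389),(.5042,-.2476)):
  try: print(fit(s,*p,5.5,90,.034))
  except: print('x')
"
```

```text
clock: 33.12
ee_pos: [0.506, -0.2508, 0.1005]
ee_rot: [-3.137, -0.149, 0.002]
force: [0.4, -0.8, 0.4]
width: 0.991
grasp_force: 0.0
clock: 33.75
ee_pos: [0.5272, 0.003, 0.0902]
ee_rot: [-3.14, 0.039, -0.0]
force: [-0.9, -1.0, 0.3]
width: 1.002
grasp_force: 0.0
clock: 34.0
ee_pos: [0.5277, -0.0025, 0.0902]
ee_rot: [3.141, -0.05, 0.001]
force: [0.3, 0.5, 0.1]
width: 1.004
grasp_force: 0.0
shift [-0.0007  0.0017 -0.0862] wz/pi 1.0008 psi deg -91.84 tcp [ 0.5277 -0.0025  0.0902] t 34.0
2 [ 5.2860e-01 -1.3000e-03 -1.5231e+00  9.3580e-01]
1 x
[ 0.5932 -0.2388  7.6808  0.7541]
[ 0.5055 -0.2488  3.3174  0.8454]
```

```bash
python3 -m handwheel '[-0.0007,0.0015,-0.05,0,0,0,1,-0.0007,0.0015,-0.086,0,0,0,1,-0.0007,0.0015,-0.086,0,0,0,1,-0.0007,0.0015,-0.086,0,0,0,-1,-0.0007,0.0015,-0.086,0,0,0,-1]'; python3 -m handwheel '[0,0,0,0,0,0,-1,0,0,0,0,0,0,-1,0,0,0,0,0,0,-1,0,0,0,0,0,0,-1]'; python3 -m handwheel '[0,0,0.06,0,0,0,-1,0,0,0.08,0,0,0,-1,0,0,0.08,0,0,0,-1]';python3 -c "
from h import *; go(.586,.2386,.08,-88)"
```

```text
clock: 34.72
ee_pos: [0.5271, -0.0001, 0.0046]
ee_rot: [3.141, -0.049, 0.001]
force: [-0.1, -0.3, -0.2]
width: 0.822
grasp_force: 0.0
clock: 35.22
ee_pos: [0.5268, 0.0004, 0.0044]
ee_rot: [3.141, -0.048, 0.0]
force: [0.3, -0.8, 2.2]
width: 0.55
grasp_force: 30.0
clock: 35.6
ee_pos: [0.5279, 0.0005, 0.0855]
ee_rot: [3.141, -0.048, 0.006]
force: [0.5, -0.2, -1.1]
width: 0.55
grasp_force: 30.0
shift [ 0.0581  0.2381 -0.0055] wz/pi 1.0208 psi deg -91.74 tcp [5.279e-01 5.000e-04 8.550e-02] t 35.6
```

```bash
python3 -m handwheel '[0.058,0.238,-0.005,0,0,0.021,-1,0.058,0.238,-0.005,0,0,0.021,-1,0.058,0.238,-0.005,0,0,0.021,-1,0.058,0.238,-0.005,0,0,0.021,-1,0.058,0.238,-0.005,0,0,0.021,-1]'>/dev/null; python3 -m handwheel '[0,0,0,0,0,0,-1,0,0,0,0,0,0,-1,0,0,0,0,0,0,-1]'; python3 -c "
from h import *; go(.586,.2386,.034,-88)"
```

```text
clock: 36.6
ee_pos: [0.5846, 0.2371, 0.0791]
ee_rot: [3.141, 0.053, -0.001]
force: [0.6, 0.3, -1.1]
width: 0.552
grasp_force: 30.0
shift [ 0.0014  0.0015 -0.0451] wz/pi 1.0004 psi deg -88.07 tcp [0.5846 0.2371 0.0791] t 36.6
```

```bash
python3 -m handwheel '[0.0014,0.0015,0,0,0,0,-1,0.0014,0.0015,-0.02,0,0,0,-1,0.0014,0.0015,-0.045,0,0,0,-1,0.0014,0.0015,-0.045,0,0,0,-1]';  python3 -m handwheel '[0,0,-0.01,0,0,0,-1,0,0,-0.0195,0,0,0,-1,0,0,-0.0195,0,0,0,-1]';python3 -c "
from h import *; go(.586,.2386,.0145,-88)"
```

```text
clock: 37.1
ee_pos: [0.5847, 0.2391, 0.0325]
ee_rot: [3.14, 0.055, -0.006]
force: [-0.2, 1.0, -0.9]
width: 0.549
grasp_force: 30.0
clock: 37.48
ee_pos: [0.5861, 0.2398, 0.0143]
ee_rot: [3.141, 0.056, -0.0]
force: [-2.2, -0.9, -1.7]
width: 0.552
grasp_force: 30.0
shift [-0.0001 -0.0012  0.0002] wz/pi 0.9998 psi deg -87.96 tcp [0.5861 0.2398 0.0143] t 37.48
```

```bash
python3 -m handwheel '[0,0,0,0,0,0,1,0,0,0,0,0,0,1,0,0,0,0,0,0,1,0,0,0.04,0,0,0,1,0,0,0.085,0,0,0,1]'; python3 -m handwheel '[-0.065,-0.129,-0.01,0,0,0.2258,1,-0.065,-0.129,-0.01,0,0,0.2258,1,-0.065,-0.129,-0.01,0,0,0.2258,1,-0.065,-0.129,-0.01,0,0,0.2258,1,-0.065,-0.129,-0.01,0,0,0.2258,1]';  python3 -m handwheel '[0,0,0,0,0,0,1,0,0,0,0,0,0,1]'; python3 -c "
from h import *
go(.5212,.1108,.004,-47.35)
s=snap('wrist'); cv2.imwrite('pics/w4.png',s['color'])
try: print(fit(s,*C[1]))
except: print('x')
"
```

```text
clock: 38.1
ee_pos: [0.5856, 0.2399, 0.0998]
ee_rot: [3.141, 0.056, -0.003]
force: [1.1, 0.2, 0.6]
width: 0.996
grasp_force: 0.0
clock: 38.72
ee_pos: [0.5213, 0.1108, 0.09]
ee_rot: [2.927, 1.14, 0.002]
force: [-1.1, -0.5, -0.5]
width: 1.0
grasp_force: 0.0
clock: 38.98
ee_pos: [0.5213, 0.1113, 0.0895]
ee_rot: [2.926, 1.142, 0.0]
force: [-0.2, 0.5, 1.0]
width: 0.998
grasp_force: 0.0
shift [-0.0001 -0.0005 -0.0855] wz/pi 0.0 psi deg -47.35 tcp [0.5213 0.1113 0.0895] t 38.98
x
```

View pics/w4.png

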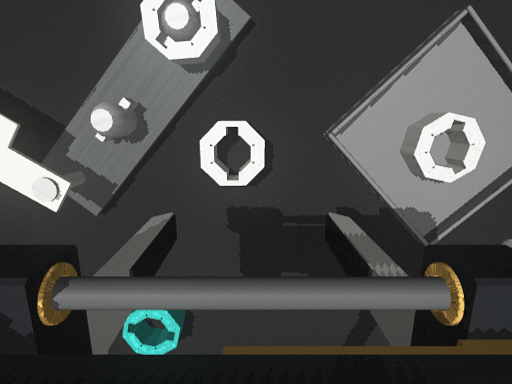

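Collar 1 has been knocked aside and now sits at (232,153) in the wrist view. The collar on stub a2 is home, and collar c lies flat in the tray.

```bash
python3 - <<'E'
from h import *
s=snap('wrist'); P=pix2w(s,[232,153],.024)[0]; e=pix2w(s,[232,132],.024)[0]-P; a=np.degrees(np.arctan2(e[1],e[0])); print(P,a)
f=fit(s,P[0],P[1],a,180); print(f)
t=snap('top')
try: f=fit(t,f[0]-.002,f[1]+.002,f[2],180); print(f)
except: print('x')
go(f[0]+.001,f[1]-.002,.08,f[2]+90)
E
```

```text
[0.5407772  0.14788412 0.024     ] 41.891100952159796
[ 0.5405  0.1477 42.7304  0.9779]
x
shift [ 0.0203  0.0345 -0.0095] wz/pi 0.0003 psi deg -47.33 tcp [0.5212 0.1112 0.0895] t 39.12
```

```bash
python3 -m handwheel '[0.0183,0.0368,0,0,0,0,0.5,0.0183,0.0368,0,0,0,0,0.5,0.0183,0.0368,0,0,0,0,0.5,0.0183,0.0368,0,0,0,0,0.5]'; python3 -c "
from h import *
go(.5395,.148,.004,-47.3)
s=snap('wrist'); print(fit(s,.54,.148,42.7,180))"
```

```text
clock: 39.62
ee_pos: [0.5388, 0.1472, 0.0895]
ee_rot: [2.926, 1.143, -0.001]
force: [0.4, 0.6, -0.6]
width: 0.75
grasp_force: 0.0
shift [ 0.0007  0.0008 -0.0855] wz/pi 0.0003 psi deg -47.35 tcp [0.5388 0.1472 0.0895] t 39.62
[ 0.5407  0.1481 43.1467  0.9485]
```

```bash
python3 -m handwheel '[0.0007,0.0008,-0.05,0,0,0,0.5,0.0007,0.0008,-0.085,0,0,0,0.5,0.0007,0.0008,-0.085,0,0,0,0.5,0.0007,0.0008,-0.085,0,0,0,-1,0.0007,0.0008,-0.085,0,0,0,-1]'; python3 -m handwheel '[0,0,0,0,0,0,-1,0,0,0,0,0,0,-1,0,0,0,0,0,0,-1]'; python3 -m handwheel '[0,0,0.06,0,0,0,-1,0,0,0.08,0,0,0,-1,0,0,0.08,0,0,0,-1]';python3 -c "
from h import *; go(.496,.2355,.08,-88)"
```

```text
clock: 40.3
ee_pos: [0.5409, 0.1486, 0.0059]
ee_rot: [2.926, 1.143, 0.003]
force: [0.2, -0.5, 0.1]
width: 0.573
grasp_force: 0.0
clock: 40.67
ee_pos: [0.5409, 0.1486, 0.0059]
ee_rot: [2.926, 1.143, 0.003]
force: [-0.7, -0.4, 5.9]
width: 0.55
grasp_force: 30.0
clock: 41.05
ee_pos: [0.5414, 0.1488, 0.0863]
ee_rot: [2.925, 1.143, 0.006]
force: [0.3, 0.7, -1.4]
width: 0.55
grasp_force: 30.0
shift [-0.0454  0.0867 -0.0063] wz/pi 0.774 psi deg -47.32 tcp [0.5414 0.1488 0.0863] t 41.05
```

```bash
python3 -m handwheel '[-0.045,0.0865,-0.005,0,0,-0.226,-1,-0.045,0.0865,-0.005,0,0,-0.226,-1,-0.045,0.0865,-0.005,0,0,-0.226,-1,-0.045,0.0865,-0.005,0,0,-0.226,-1,-0.045,0.0865,-0.005,0,0,-0.226,-1]'>/dev/null; python3 -m handwheel '[0,0,0,0,0,0,-1,0,0,0,0,0,0,-1,0,0,0,0,0,0,-1]'; python3 -c "
from h import *; go(.496,.2355,.035,-88)"
```

```text
clock: 42.05
ee_pos: [0.4952, 0.2349, 0.0795]
ee_rot: [3.141, 0.055, -0.0]
force: [0.0, 0.0, -1.6]
width: 0.55
grasp_force: 30.0
shift [ 0.0008  0.0006 -0.0445] wz/pi 0.9999 psi deg -87.98 tcp [0.4952 0.2349 0.0795] t 42.05
```

```bash
python3 -m handwheel '[0.0008,0.0006,0,0,0,0,-1,0.0008,0.0006,-0.02,0,0,0,-1,0.0008,0.0006,-0.0445,0,0,0,-1,0.0008,0.0006,-0.0445,0,0,0,-1]';  python3 -m handwheel '[0,0,-0.01,0,0,0,-1,0,0,-0.02,0,0,0,-1,0,0,-0.02,0,0,0,-1]';python3 -c "
from h import *; go(.496,.2355,.0155,-88)"
```

```text
clock: 42.55
ee_pos: [0.4954, 0.2352, 0.0339]
ee_rot: [3.14, 0.055, -0.003]
force: [-0.3, -0.2, -1.2]
width: 0.549
grasp_force: 30.0
clock: 42.92
ee_pos: [0.4961, 0.2358, 0.0151]
ee_rot: [-3.141, -0.055, -0.001]
force: [-1.3, 0.4, -0.5]
width: 0.552
grasp_force: 30.0
shift [-0.0001 -0.0003  0.0004] wz/pi 1.0 psi deg -88.0 tcp [0.4961 0.2358 0.0151] t 42.92
```

```bash
python3 -m handwheel '[0,0,0,0,0,0,1,0,0,0,0,0,0,1,0,0,0,0,0,0,1,0,0,0.04,0,0,0,1,0,0,0.1,0,0,0,1]'; python3 -m handwheel '[0,0,0.015,0,0,0,1,-0.092,0.145,0.015,0,0,0.5456,1,-0.092,0.145,0.015,0,0,0.5456,1,-0.092,0.145,0.015,0,0,0.5456,1,-0.092,0.145,0.015,0,0,0.5456,1]';  python3 -c "
from h import *; go(.4045,.381,.06); st,p,psi=tcp(); print((10.2-np.degrees(psi))/180)"
```

```text
clock: 43.55
ee_pos: [0.4944, 0.2351, 0.1144]
ee_rot: [3.14, 0.055, -0.008]
force: [0.7, 0.2, 0.2]
width: 0.996
grasp_force: 0.0
clock: 44.18
ee_pos: [0.4012, 0.3829, 0.1291]
ee_rot: [-2.896, -1.217, 0.003]
force: [1.1, -1.2, 0.0]
width: 1.001
grasp_force: 0.0
shift [ 0.0033 -0.0019 -0.0691] wz/pi 0.0 psi deg -44.42 tcp [0.4012 0.3829 0.1291] t 44.17
0.30342904609108695
```

```bash
python3 -m handwheel '[0.002,0,0,0,0,0.303,1,0.002,0,0,0,0,0.303,1,0.002,0,0,0,0,0.303,1,0.002,0,0,0,0,0.303,1,0.002,0,0,0,0,0.303,1]'; python3 -m handwheel '[0,0,0,0,0,0.006,1,0,0,0,0,0,0.006,1]'; python3 - <<'E'
from h import *
go(.4045,.381,.06); st,p,psi=tcp(); print((10.2-np.degrees(psi))/180)
s=snap("wrist"); np.savez("w5",**s); cv2.imwrite("pics/w5.png",s["color"])
E
```

```text
clock: 44.8
ee_pos: [0.4053, 0.3802, 0.129]
ee_rot: [-2.039, -2.389, 0.003]
force: [-0.1, -1.0, 0.6]
width: 0.995
grasp_force: 0.0
clock: 45.05
ee_pos: [0.4057, 0.3805, 0.1296]
ee_rot: [-2.027, -2.4, 0.001]
force: [0.1, 0.0, 1.1]
width: 0.999
grasp_force: 0.0
shift [-0.0012  0.0005 -0.0696] wz/pi 0.0 psi deg 9.63 tcp [0.4057 0.3805 0.1296] t 45.05
0.003191437566748946
```

View pics/w5.png

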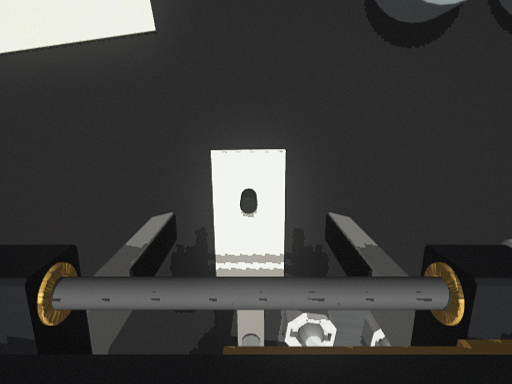

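The knob at (249,200) is centred between the fingers, and the collar on stub a1 shows at (310,330). I'll grip and swing it closed.

```bash
python3 -m handwheel '[-0.001,0.0005,-0.04,0,0,0.003,1,-0.001,0.0005,-0.07,0,0,0.003,1,-0.001,0.0005,-0.07,0,0,0.003,-1,-0.001,0.0005,-0.07,0,0,0.003,-1,-0.001,0.0005,-0.07,0,0,0.003,-1]'; python3 -m handwheel '[0,0,0,0,0,0,-1,0,0,0,0,0,0,-1,0,0,0,0,0,0,-1,0,0,0,0,0,0,-1,0,0,0,0,0,0,-1]';python3 -m handwheel '[0,0,0,0,0,0,-1,0,0,0,0,0,0,-1]'; python3 - <<'E'
from h import *
p=tcp()[1][:2]; pin=np.array([.431,.2332]); a0=np.arctan2(*(p-pin)[::-1]); print(np.degrees(a0),np.linalg.norm(p-pin))
b=np.array([0,0.]); prev=b
for k in range(1,11):
    a=a0+(np.radians(2)-a0)*k/10; d=.15*np.array([np.cos(a)-np.cos(a0),np.sin(a)-np.sin(a0)])
    print(k,np.round(d-b,3),round(np.degrees(a-a0)/180-(0 if k<6 else o),4))
    if k==5: b=d;o=np.degrees(a-a0)/180
E
```

```text
clock: 45.72
ee_pos: [0.4059, 0.3819, 0.0615]
ee_rot: [2.013, 2.411, 0.005]
force: [-0.7, -0.7, 0.0]
width: 0.719
grasp_force: 0.0
clock: 46.35
ee_pos: [0.4049, 0.3811, 0.06]
ee_rot: [2.013, 2.412, -0.0]
force: [-0.3, -0.0, -0.2]
width: 0.185
grasp_force: 0.0
clock: 46.6
ee_pos: [0.4048, 0.3812, 0.06]
ee_rot: [-2.013, -2.412, 0.0]
force: [-0.2, -0.4, -0.3]
width: 0.143
grasp_force: 30.0
100.03455148546094 0.15027138141027022
1 [0.026 0.002] -0.0545
2 [0.051 0.   ] -0.1089
3 [ 0.076 -0.006] -0.1634
4 [ 0.099 -0.017] -0.2179
5 [ 0.12  -0.031] -0.2723
6 [ 0.018 -0.018] -0.0545
7 [ 0.034 -0.038] -0.1089
8 [ 0.045 -0.061] -0.1634
9 [ 0.052 -0.086] -0.2179
10 [ 0.056 -0.111] -0.2723
```

```bash
python3 -m handwheel '[0.026,0.002,0,0,0,-0.0545,-1,0.051,0,0,0,0,-0.1089,-1,0.076,-0.006,0,0,0,-0.1634,-1,0.099,-0.017,0,0,0,-0.2179,-1,0.12,-0.031,0,0,0,-0.2723,-1]'; python3 -m handwheel '[0.018,-0.018,0,0,0,-0.0545,-1,0.034,-0.038,0,0,0,-0.1089,-1,0.045,-0.061,0,0,0,-0.1634,-1,0.052,-0.086,0,0,0,-0.2179,-1,0.056,-0.111,0,0,0,-0.2723,-1]'; python3 -m handwheel '[0,0,0,0,0,0,-1,0,0,0,0,0,0,-1]'; python3 -c "
from h import *; go(.431+.15*np.cos(np.radians(2)),.2332+.15*np.sin(np.radians(2)),.06)"
```

```text
clock: 47.22
ee_pos: [0.5256, 0.3499, 0.06]
ee_rot: [2.836, 1.352, -0.001]
force: [-2.1, -0.8, 1.4]
width: 0.14
grasp_force: 30.0
clock: 47.85
ee_pos: [0.5813, 0.2384, 0.06]
ee_rot: [3.141, 0.054, -0.0]
force: [-2.1, 0.1, 1.4]
width: 0.139
grasp_force: 30.0
clock: 48.1
ee_pos: [0.5812, 0.2395, 0.0601]
ee_rot: [-3.141, -0.066, -0.001]
force: [0.4, -0.4, -0.9]
width: 0.139
grasp_force: 30.0
shift [-0.0003 -0.0011 -0.0001] wz/pi 0.0 psi deg -87.6 tcp [0.5812 0.2395 0.0601] t 48.1
```

```bash
python3 -m handwheel '[0,-0.001,0,0,0,-0.002,-1,0,-0.001,0,0,0,-0.002,-1,0,-0.001,0,0,0,-0.002,1,0,-0.001,0,0,0,-0.002,1,0,-0.001,0,0,0,-0.002,1]'; python3 -m handwheel '[0,0,0,0,0,0,1,0,0,0,0,0,0,1,0,0,0.06,0,0,0,1,0,0,0.08,0,0,0,1]';python3 -m handwheel '[-0.151,-0.645,0,0,0,0.466,1,-0.151,-0.645,0,0,0,0.466,1,-0.151,-0.645,0,0,0,0.466,1,-0.151,-0.645,0,0,0,0.466,1,-0.151,-0.645,0,0,0,0.466,1]'; python3 -c "
from h import *; go(.4299,-.4055,.14); st,p,psi=tcp(); print((-4.05-np.degrees(psi))/180)"
```

```text
clock: 48.72
ee_pos: [0.5807, 0.2383, 0.0601]
ee_rot: [3.141, 0.053, -0.001]
force: [0.5, 0.4, -0.8]
width: 0.423
grasp_force: 0.0
clock: 49.22
ee_pos: [0.5828, 0.2387, 0.1436]
ee_rot: [-3.14, -0.053, -0.008]
force: [-0.2, 0.8, -0.1]
width: 0.85
grasp_force: 0.0
clock: 49.85
ee_pos: [0.515, -0.0475, 0.1404]
ee_rot: [2.82, 1.383, 0.001]
force: [0.2, -0.6, 0.1]
width: 0.999
grasp_force: 0.0
shift [-0.0851 -0.358  -0.0004] wz/pi 0.0 psi deg -37.74 tcp [ 0.515  -0.0475  0.1404] t 49.85
0.18716297430814718
```

```bash
python3 -m handwheel '[-0.085,-0.358,0,0,0,0.187,1,-0.085,-0.358,0,0,0,0.187,1,-0.085,-0.358,0,0,0,0.187,1,-0.085,-0.358,0,0,0,0.187,1,-0.085,-0.358,0,0,0,0.187,1]'>/dev/null;python3 -m handwheel '[-0.014,-0.06,0,0,0,0,1,-0.014,-0.06,0,0,0,0,1,-0.014,-0.06,0,0,0,0,1,-0.014,-0.06,0,0,0,0,1]'; python3 -c "
from h import *; go(.4299,-.4055,.06); st,p,psi=tcp(); print((-4.05-np.degrees(psi))/180)"
```

```text
clock: 50.98
ee_pos: [0.4346, -0.3886, 0.1402]
ee_rot: [-2.303, -2.136, -0.001]
force: [-0.3, -0.0, 0.1]
width: 1.001
grasp_force: 0.0
shift [-0.0047 -0.0169 -0.0802] wz/pi 0.0 psi deg -4.31 tcp [ 0.4346 -0.3886  0.1402] t 50.98
0.0014564794605930408
```

```bash
python3 -m handwheel '[-0.0047,-0.017,0,0,0,0.001,1,-0.0047,-0.017,-0.05,0,0,0.001,1,-0.0047,-0.017,-0.08,0,0,0.001,1,-0.0047,-0.017,-0.08,0,0,0.001,-1,-0.0047,-0.017,-0.08,0,0,0.001,-1]'; python3 -m handwheel '[0,0,0,0,0,0,-1,0,0,0,0,0,0,-1,0,0,0,0,0,0,-1,0,0,0,0,0,0,-1,0,0,0,0,0,0,-1]';python3 -m handwheel '[0,0,0,0,0,0,-1,0,0,0,0,0,0,-1,0,0,0,0,0,0,-1]'; python3 - <<'E'
from h import *
p=tcp()[1][:2]; pin=np.array([.4405,-.2559]); a0=np.arctan2(*(p-pin)[::-1]); print(np.degrees(a0),np.linalg.norm(p-pin))
b=np.array([0,0.]); o=0
for k in range(1,11):
    a=a0+(np.radians(5.55)-a0)*k/10; d=.15*np.array([np.cos(a)-np.cos(a0),np.sin(a)-np.sin(a0)])
    print(k,np.round(d-b,3),round(np.degrees(a-a0)/180-o,4))
    if k==5: b=d;o=np.degrees(a-a0)/180
t=snap("top"); np.savez("top3",**t)
E
```

```text
clock: 51.6
ee_pos: [0.4304, -0.4082, 0.0614]
ee_rot: [2.3, 2.137, -0.0]
force: [0.5, 0.3, -0.5]
width: 0.823
grasp_force: 0.0
clock: 52.22
ee_pos: [0.4296, -0.4073, 0.0602]
ee_rot: [2.302, 2.138, 0.0]
force: [0.7, -0.7, 0.8]
width: 0.293
grasp_force: 0.0
clock: 52.6
ee_pos: [0.4295, -0.4073, 0.0601]
ee_rot: [-2.302, -2.138, 0.0]
force: [0.1, -0.4, 0.0]
width: 0.139
grasp_force: 30.0
-94.1424351155676 0.1517760773098029
1 [0.026 0.   ] 0.0554
2 [0.052 0.005] 0.1108
3 [0.076 0.015] 0.1662
4 [0.098 0.028] 0.2215
5 [0.118 0.045] 0.2769
6 [0.017 0.02 ] 0.0554
7 [0.029 0.043] 0.1108
8 [0.038 0.067] 0.1662
9 [0.042 0.093] 0.2215
10 [0.042 0.119] 0.2769
```

```bash
python3 -m handwheel '[0.026,0,0,0,0,0.0554,-1,0.052,0.005,0,0,0,0.1108,-1,0.076,0.015,0,0,0,0.1662,-1,0.098,0.028,0,0,0,0.2215,-1,0.118,0.045,0,0,0,0.2769,-1]'; python3 -m handwheel '[0.017,0.02,0,0,0,0.0554,-1,0.029,0.043,0,0,0,0.1108,-1,0.038,0.067,0,0,0,0.1662,-1,0.042,0.093,0,0,0,0.2215,-1,0.042,0.119,0,0,0,0.2769,-1]'; python3 -m handwheel '[0,0,0,0,0,0,-1,0,0,0,0,0,0,-1]'; python3 -c "
from h import *; go(.4405+.15*np.cos(np.radians(5.55)),-.2559+.15*np.sin(np.radians(5.55)),.06); print(np.degrees(np.arctan2(tcp()[1][1]+.2559,tcp()[1][0]-.4405)))"
```

```text
clock: 53.28
ee_pos: [0.5486, -0.3625, 0.0601]
ee_rot: [1.178, 2.911, -0.001]
force: [-0.1, 0.5, 0.6]
width: 0.141
grasp_force: 30.0
clock: 53.9
ee_pos: [0.5915, -0.2428, 0.0601]
ee_rot: [-0.158, 3.135, -0.001]
force: [1.6, 0.2, -1.5]
width: 0.14
grasp_force: 30.0
clock: 54.15
ee_pos: [0.5914, -0.2436, 0.0602]
ee_rot: [-0.146, 3.135, -0.001]
force: [7.1, 1.3, -3.9]
width: 0.144
grasp_force: 30.0
shift [-0.0016  0.0022 -0.0002] wz/pi 0.0 psi deg 95.35 tcp [ 0.5914 -0.2436  0.0602] t 54.15
4.6612557725669825
```

```bash
python3 -m handwheel '[-0.0015,0.002,0,0,0,0.001,-1,-0.0015,0.002,0,0,0,0.001,-1,-0.0015,0.002,0,0,0,0.001,-1]'; python3 -m handwheel '[0,0,0,0,0,0,1,0,0,0,0,0,0,1,0,0,0,0,0,0,1,0,0,0.06,0,0,0,1,0,0,0.1,0,0,0,1]'; python3 -m handwheel '[-0.25,0.05,0.05,0,0,0,1,-0.25,0.05,0.05,0,0,0,1,-0.25,0.05,0.05,0,0,0,1,-0.25,0.05,0.05,0,0,0,1,-0.25,0.05,0.05,0,0,0,1]'; python3 - <<'E'
from h import *
s=snap("top"); cv2.imwrite("pics/fin.png",cv2.resize(s["color"],(800,600)))
for n,cx,cy in(("A",.52,.235),("B",.53,-.245)):
    r=rect(s,cx,cy,.26,.052,4); m=(r.min(2)>150).astype(np.uint8)
    m[:, :]=cv2.morphologyEx(m,cv2.MORPH_CLOSE,np.ones((40,40)))
    k=max(cv2.findContours(m,0,2)[0],key=cv2.contourArea); c,sz,an=cv2.minAreaRect(k); print(n,r2w(cx,cy,.26,4,*c),np.array(sz)/4,an,90-an)
E
```

```text
clock: 54.52
ee_pos: [0.5913, -0.2426, 0.0602]
ee_rot: [-0.149, 3.132, -0.002]
force: [8.2, 1.7, -4.6]
width: 0.146
grasp_force: 30.0
clock: 55.15
ee_pos: [0.5881, -0.2418, 0.1622]
ee_rot: [-0.154, 3.137, -0.001]
force: [0.6, 0.5, -0.5]
width: 0.635
grasp_force: 0.0
clock: 55.78
ee_pos: [0.3348, -0.1901, 0.211]
ee_rot: [0.152, -3.138, 0.001]
force: [-0.3, 0.2, -0.3]
width: 1.001
grasp_force: 0.0
A (0.5179022369384766, 0.23795338439941405) [205.13391113  66.16033173] 87.54846954345703 2.4515304565429688
B (0.5273263702392579, -0.24603076171875) [204.30967712  66.56077576] 84.71875762939453 5.281242370605469
```

View pics/fin.png

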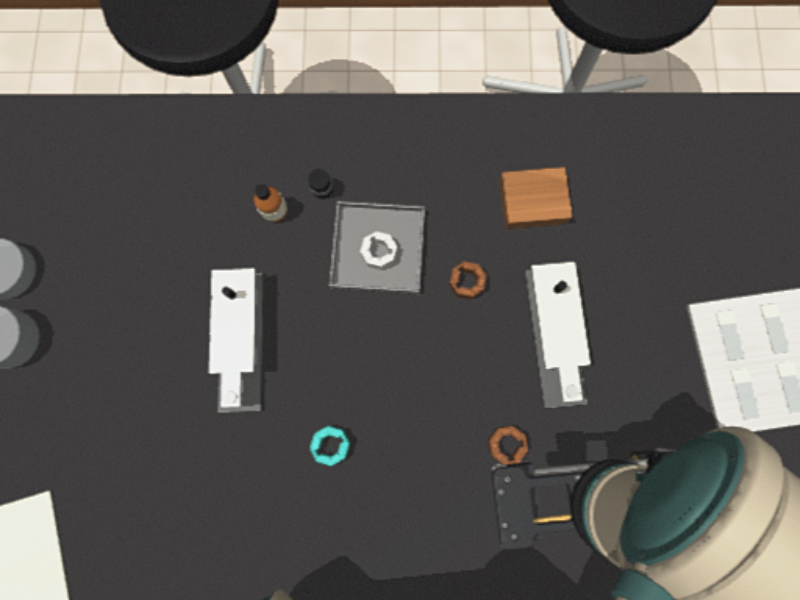

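The final view shows both covers straight over their racks, within 0.4° of the bases. Collar c is flat in the tray at (379,249), and the bottle, lens case and slide box have not moved.

```bash
python3 -m handwheel '[0,0,0,0,0,0,1]' >/dev/null; python3 -c "
from bench import ctrl; print(ctrl.close_job())"
```

```text
the job is handed in; nothing more can be done
None
```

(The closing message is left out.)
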